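# Fit a filter cartridge and its bell on the bench filter housing

### The job

Put the small bench filter back together: slide the white filter cartridge down over the housing's standpipe until it sits on the spigot, then take the steel bell from its draining rest, turn it mouth-down and lower it over the cartridge until it sits fully down on the base, and last swing the hold-down arm round to its stop so that its pad stands over the bell. Lower both parts gently, never let them drop, let go of everything at the end, and leave the other things on the bench where they are.

Things in the scene. Friction and masses are not known exactly. Their poses are not given: they have to be found in the camera images.
- housing: Filter housing, fixed: plate (-70 to +120 mm along x, 120 mm wide), round steel base 94 mm wide, 24 mm high; on it a spigot, 57 mm wide, 10 mm high; in the middle an upright standpipe, 22 mm wide, tapered over its last 14 mm. Hose barbs reach 77 mm along +y and -y, 24 mm high. Origin: on the bench under the standpipe, z up; x points to the hold-down post, 75 mm off, 18 mm wide, 153 mm tall.
- seat (a point): Middle of the base's flat top, 24 mm above the bench, on the standpipe's axis: the bell's mouth rests at this height.
- spigot_top (a point): Middle of the spigot's top face, 34 mm above the bench, on the standpipe's axis: the cartridge's foot rests here.
- standpipe_top (a point): Top of the standpipe, 128 mm above the bench.
- knob (a point): Middle of the upright black round knob on the free end of the hold-down arm: 24 mm in diameter, 28 mm tall, its top 202.5 mm above the bench. The arm below it spans 153 to 168 mm above the bench and is 28 mm wide; under it hangs a 22 mm rubber pad, its face 146.5 mm above the bench.
- pivot (a point): Point on the arm's upright hinge axis (the post's axis), at the knob's height; 75 mm from the knob.
- hold_down (a joint): Angle of the hold-down arm about the upright post, rad: 0 = at its stop with the pad over the standpipe's axis, growing as it swings away (clockwise seen from above) to 2.6. It stays where it is left. The pad clears the top of a fully seated bell by 2.5 mm.
- cartridge: White pleated filter cartridge, a sleeve open at both ends: 53 mm outside diameter, 25 mm bore right through, 80 mm tall, 0.12 kg, standing upright. Origin: middle of its lower face, z along its axis (up).
- bell: Plain steel bell (a round cup): 66 mm outside (70 mm at the lip of its mouth, the last 4 mm), 60 mm inside, 120 mm long, closed end 4 mm thick, about 0.28 kg. Starts lying on its side on the rest. Origin: middle of the open mouth; its z axis runs along its axis towards the closed end (horizontal at the start, up when mouth-down).
- drain_rest: Shallow steel drip tray, 170x105 mm with 9 mm rim, with two wire rails along its x (96 mm long, 28 mm apart, tops 21 mm high) on which the bell lies, its axis 51 mm above the bench. Fixed. Origin: middle of its underside; its x axis points from the bell's mouth to its closed end.
- bottle: Bystander beside the cartridge: white reagent bottle with black cap, 50 mm diameter, 117 mm tall. Origin: middle of its underside.
- cup: Bystander beside the cartridge: white plastic cup with crumpled foil, 64 mm diameter, 73 mm tall. Origin: middle of its underside.
- mini_centrifuge: Bystander: round white mini centrifuge behind the rest, fixed, 186 mm deep, 154 mm wide, 124 mm tall. Origin: middle of its underside.
- timer_box: Bystander: white bench timer, 62x62x19 mm, lying flat. Origin: middle of its underside.
- pen_marker: Bystander: black-capped marker, 137 mm long (along its y), 13 mm thick, lying. Origin: middle of its underside.
Not all that is in view belongs to the job. Leave any red or turquoise look-alike of the cartridge alone.

How it is judged:
On the way, in this order (a step that is already met when the one before it is completed fails the run):
1. the cartridge sits on the spigot, over the standpipe, and is released (horizontal distance between cartridge and spigot_top below 0.003 m and z of cartridge in the frame of spigot_top below 0.0025 m and angle between cartridge's own z axis and vertical below 0.05 rad and contact force between the fingers and cartridge below 0.05 N), for 0.2 s.
2. the bell sits mouth-down on the base, over the cartridge, and is released (horizontal distance between cartridge and spigot_top below 0.003 m and z of cartridge in the frame of spigot_top below 0.0025 m and angle between cartridge's own z axis and vertical below 0.05 rad and horizontal distance between bell and seat below 0.003 m and z of bell in the frame of seat below 0.0025 m and angle between bell's own z axis and vertical below 0.04 rad and contact force between the fingers and bell below 0.05 N), for 0.2 s.
3. the hold-down arm is swung to its stop over the bell (value of joint hold_down below 0.1 rad), for 0.2 s.
At the end, for the whole second after the job is handed in: Cartridge upright on the spigot and bell mouth-down on the base's flat top, each within 3 mm of the standpipe's axis, within 2.5 mm of fully down and upright within 0.04 to 0.05 rad, at rest; hold-down arm within 0.1 rad of its stop over the bell (horizontal distance between cartridge and spigot_top below 0.003 m and z of cartridge in the frame of spigot_top below 0.0025 m and angle between cartridge's own z axis and vertical below 0.05 rad and horizontal distance between bell and seat below 0.003 m and z of bell in the frame of seat below 0.0025 m and angle between bell's own z axis and vertical below 0.04 rad and value of joint hold_down below 0.1 rad and linear speed of each of bell, cartridge below 0.02 m/s); the robot touches nothing.
It fails at once if the bell was dropped (fell faster than 0.5 m/s out of the fingers) (contact force between the fingers and bell below 0.05 N and linear speed of bell above 0.5 m/s).
It fails at once if the cartridge was dropped (fell faster than 0.5 m/s out of the fingers) (contact force between the fingers and cartridge below 0.05 N and linear speed of cartridge above 0.5 m/s).
It fails at once if a bystander (bottle, cup, timer, marker) was moved more than 30 mm or knocked over (distance of any of bottle, cup, timer_box, pen_marker from where it was at the start of the episode above 0.03 m or angle between any of bottle, cup, timer_box's own z axis and vertical above 0.3 rad).
It also fails if it takes over 72 s, if anything falls off the work surface, if the arm or the gripper's body presses on something with over 40 N, if the wrist force passes 120 N, or if a joint passes its speed limit or range.

### The arm

A 7-joint arm with a two-finger parallel gripper is mounted at the origin on a cart in front of the work surface, level with it; the furniture and walls round the work are solid. World frame = base frame: x ahead of the robot, y to its left, z up, the work surface at z = 0. Lengths are in m, angles in rad, forces in N, time in s.
With the tool pointing down it reaches from about 0.425 to 0.825 m from the base axis. Payload 3.6 kg.
Tool frame: the origin (TCP) lies at the very end of the fingers, on their centre line; the grasp point (between the pads) lies 19 mm behind it (env.pinch_z is the distance from the TCP to the grasp point, in m); z points along the fingers, y is the line along which they close (so a half turn about z gives the same grasp; the last joint's range is limited). The gripper opens to 93 mm and grips with 3 to 60 N. Pads are 15 mm wide; open, the fingers measure 128 mm over their backs; the gripper's body (75 mm by 188 mm) begins 65 mm behind the grasp point.
Start: joints at [1.248, 0.615, -0.013, 1.423, 0.008, 1.103, -0.04], TCP at [0.19, -0.622, 0.219] pointing down, gripper open.
Joint ranges: [-3.12, 3.12], [-0.3, 2.06], [-1.34, 1.32], [0.26, 2.42], [-1.36, 4.5], [0.01, 1.98], [-2.84, 2.84]. Speed limits (rad/s): [2.79, 2.79, 3.14, 3.14, 3.14, 3.14, 3.14].

### API

Orientations are given as a 3x3 rotation matrix whose columns are the frame's x, y, z axes.
In Python, from cell import telemetry, vision, order, spotter, env gives the robot as it stands. The module is installed in compiled form; this text tells all that it offers.
- The arm moves only by the tool play_rows, never from a script. Its argument "motion" is a list of rows, each an object of numbers: "dx", "dy", "dz": the shift along the tool's x, y, z in units of 30 mm (1.0 is 30 mm); "turn": the turn about the tool's z in rad. In form: [{"dx": .., "dy": .., "dz": .., "turn": ..}, ...]. A call has exactly 8 rows; each row shifts and turns the commanded pose from where the row before left it, along the tool's axes as they then stand; what a row does not reach is not made up. A row lasts 1/12 s, in which the tool goes at most 41.7 mm and 7.16 degrees, less where a joint would pass 70% of its speed; a pose out of reach is approached as far as the arm can. A call is refused whole if a number of a shift passes 1 or a number of a turn 0.125, either way. A call with a gripper value outside its range is refused whole. "gripper" is the finger opening in mm, from 0 to 93, set as the call begins (left out, the last holds). The fingers move at their own pace and stop on an object; the grip force is fixed at half the most. Time passes only in rows, so rows that do not move let the fingers close, or fill a call up. It gives the time, the measured TCP pose, the force, the opening and the grip force at its end, in the units of the state.
- telemetry.read_state(): the state, without advancing time (a new reading comes with each control period).
- vision.grab_frame(name): name is "side" or "top"; returns a dict with "image" (480x640x3 uint8, blue, green, red), "fx", "fy", "cx", "cy" (pixels), "k1" (the pictures are not rectified: a ray, as slopes to the right and down, at radius r is drawn at 1 + k1 r^2 times it, then the intrinsics apply), "extrinsics" (4x4, takes a point from camera to world coordinates). Camera axes: x right, y up, looking along -z (the intrinsics and any distortion apply to the point x, -y, -z); pixel columns grow to the right and rows downward; lengths in m; the calibration is good to about 2 mm. A picture is of the moment at which its call begins. There is no depth.
- order.sign_off(): hands the job in; it is judged then, once.
Trained networks look in the newest picture that a camera, given by its name, has taken for a name from the list of things; names that differ only in an ending like _2 or _b are one class to them, and where a whole thing is asked for, a point or a joint stands for the part that bears it (a point fixed in the world has none). Each returns a list of dicts, best first, with "conf" (0 to 1); they miss things now and then, are a little off and sometimes report something else, mostly with a low value. They report only what shows in the picture. A call takes as long as a camera call. They do not tell look-alikes from the thing itself.
- spotter.trace(thing, camera): "mask" (480x640 bool, what is visible of it) and "bbox" ([left, top, right, bottom] in pixels, round what is visible of it).
The state is a dict: "time": time; "joints": joint angles; "joint_velocities": joint speeds; "tau": joint torques, N m; "tcp_pos": TCP position; "tcp_rot": TCP orientation; "ft_force": force on the tool from outside, world axes, zero at the start; "ft_torque": the same for the moment, N m; "width": opening from 0.0 (shut) to 1.0 (fully open); "finger_force": force on a finger pad.
Only numpy, scipy, OpenCV 4.12 (cv2) and the standard library are available. Lean on these libraries where they do the work, as an engineer would, in place of code of your own. Each camera call takes 0.05 s, during which the arm holds its last target. There are 200 camera calls.

## Working session

There is one attempt and no reset: what is moved stays moved. The work goes in short steps, Python scripts to look and compute and a tool call to move; the robot and the scene stay as the last step left them, time stands still between calls to the robot, and variables do not carry over. Pictures are saved under pics/ and viewed, at most 10 in all, crops included, and the job is handed in when it is done.

Besides the shell and the picture viewer there is one more tool, called after "Request:" as name(argument=value, ...), one argument or row to a line, values as JSON. play_rows: Moves the arm, as the interface text tells. Its arguments: {"type":"object","properties":{"motion":{"type":"array"},"gripper":{"type":"number"}},"required":["motion"]}

```bash
mkdir -p pics; cat > h.py <<'E'
import numpy as np, cv2
from cell import telemetry, vision, order, spotter, env
def proj(f,P):
    P=np.atleast_2d(P); T=np.linalg.inv(f["extrinsics"]); c=P@T[:3,:3].T+T[:3,3]
    s=np.stack([c[:,0]/-c[:,2],-c[:,1]/-c[:,2]],1); r2=(s**2).sum(1,keepdims=True)
    s=s*(1+f["k1"]*r2); return s*[f["fx"],f["fy"]]+[f["cx"],f["cy"]]
def ray(f,uv):
    d=(np.array(uv,float)-[f["cx"],f["cy"]])/[f["fx"],f["fy"]]; s=d.copy()
    for _ in range(20): s=d/(1+f["k1"]*(s@s))
    R=f["extrinsics"][:3,:3]; return f["extrinsics"][:3,3], R@np.array([s[0],-s[1],-1])
def atz(f,uv,z):
    o,d=ray(f,uv); return o+d*(z-o[2])/d[2]
E
python3 - <<'E'
from h import *
for n in("side","top"):
    f=vision.grab_frame(n); cv2.imwrite(f"pics/{n}0.png",f["image"])
    print(n,f["fx"],f["cx"],f["cy"],f["k1"],np.round(f["extrinsics"],3).tolist())
    for t in["housing","knob","cartridge","bell","drain_rest","bottle","cup","mini_centrifuge"]:
        for r in spotter.trace(t,n)[:3]:
            m=r["mask"];ys,xs=np.nonzero(m);print(t,round(r["conf"],2),np.round(r["bbox"]).tolist(),m.sum(),np.round([xs.mean(),ys.mean()],1),np.round(atz(f,[xs.mean(),ys.mean()],0.05),3))
s=telemetry.read_state();print(s["tcp_pos"],np.round(s["tcp_rot"],3),s["width"],s["time"],env.pinch_z)
E
```

```text
side 438.2868426835945 321.86448557557355 234.19204565900253 -0.061626335422834716 [[-0.947, 0.146, -0.288, 0.302], [-0.322, -0.391, 0.862, 0.716], [0.014, 0.909, 0.417, 0.473], [0.0, 0.0, 0.0, 1.0]]
housing 0.61 [283.0, 184.0, 368.0, 322.0] 4353 [323.8 272.3] [0.532 0.01  0.05 ]
knob 0.57 [284.0, 187.0, 334.0, 217.0] 667 [305.2 203.4] [ 0.7   -0.331  0.05 ]
cartridge 0.72 [303.0, 210.0, 322.0, 245.0] 733 [311.9 228.5] [ 0.626 -0.18   0.05 ]
cartridge 0.63 [371.0, 212.0, 393.0, 248.0] 762 [380.7 229.1] [ 0.471 -0.234  0.05 ]
cartridge 0.55 [406.0, 227.0, 430.0, 265.0] 903 [417.3 246.6] [ 0.375 -0.169  0.05 ]
bell 0.82 [257.0, 306.0, 313.0, 390.0] 3500 [285.5 349.4] [0.512 0.246 0.05 ]
drain_rest 0.74 [238.0, 333.0, 322.0, 423.0] 3583 [286.4 390.8] [0.479 0.322 0.05 ]
bottle 0.91 [345.0, 200.0, 368.0, 252.0] 955 [353.3 227.4] [ 0.535 -0.22   0.05 ]
bottle 0.28 [283.0, 183.0, 364.0, 322.0] 4200 [324.1 273.4] [0.53  0.014 0.05 ]
cup 0.72 [393.0, 209.0, 420.0, 239.0] 505 [404.4 223.7] [ 0.423 -0.287  0.05 ]
top 591.471393475288 328.0947781570722 241.60503145772444 -0.1924944675061195 [[0
[... 448 characters left out ...]
8 [401.0, 317.0, 435.0, 344.0] 652 [415.9 328.7] [ 0.375 -0.191  0.05 ]
cartridge 0.77 [447.0, 180.0, 481.0, 214.0] 806 [464.9 194.8] [ 0.643 -0.291  0.05 ]
bell 0.93 [165.0, 232.0, 230.0, 279.0] 2244 [194.3 253.5] [0.512 0.244 0.05 ]
bell 0.49 [333.0, 179.0, 353.0, 242.0] 699 [342.4 209.3] [ 0.607 -0.045  0.05 ]
drain_rest 0.87 [151.0, 222.0, 242.0, 292.0] 2146 [201.6 260.8] [0.498 0.229 0.05 ]
bottle 0.85 [412.0, 238.0, 443.0, 262.0] 720 [429.3 248.6] [ 0.532 -0.217  0.05 ]
cup 0.58 [462.0, 289.0, 496.0, 323.0] 863 [478.4 305.6] [ 0.421 -0.315  0.05 ]
[ 0.1901285  -0.62154134  0.21866398] [[ 0.956  0.292  0.   ]
 [ 0.292 -0.956  0.   ]
 [ 0.    -0.    -1.   ]] 0.9997813721645153 0.9 0.0188
```

View pics/top0.png

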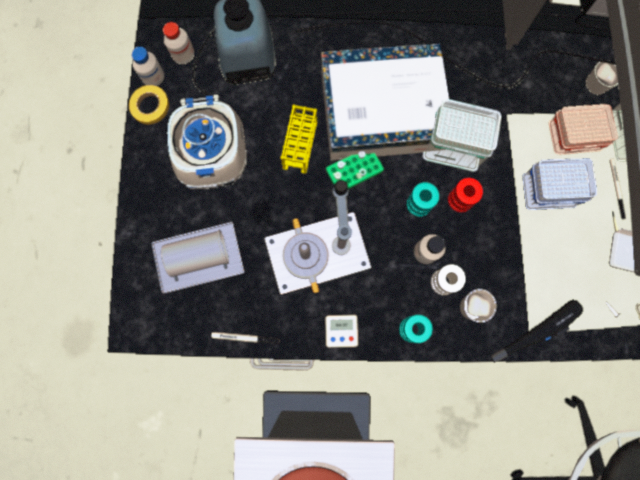

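View pics/side0.png

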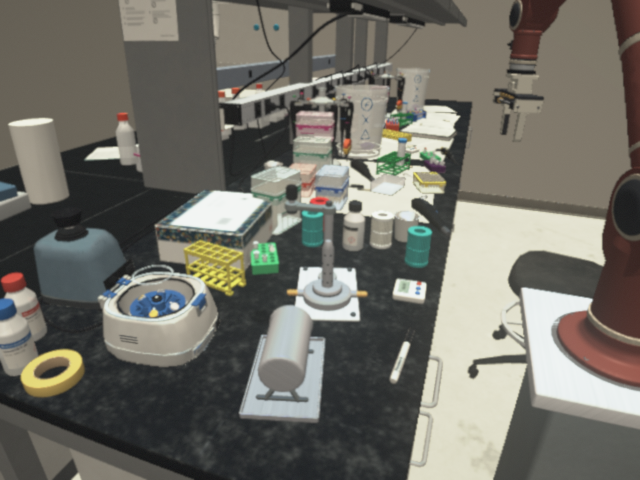

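Top view: housing standpipe ≈(305,250), post ≈(343,240), knob ≈(340,188); white cartridge ≈(449,279) between the bottle (430,248) and cup (479,305); bell on its rest ≈(195,254). Side view: bell ≈(286,349), standpipe/post ≈(328,250), white cartridge ≈(381,229). Now I'll zoom in for a closer look.

```bash
python3 - <<'E'
from h import *
import pickle
F={n:vision.grab_frame(n) for n in("side","top")}
M={}
for n in F:
    for t in["cartridge","bell","housing","knob","bottle","cup","drain_rest"]:
        M[n,t]=[(r["conf"],r["bbox"],r["mask"]) for r in spotter.trace(t,n)]
pickle.dump((F,M),open("f0.pkl","wb"))
for n in F:
    for c,b,m in M[n,"cartridge"]: print(n,round(c,2),np.round(b),F[n]["image"][m].mean(0).round())
def crop(n,x0,y0,w,h,s): return cv2.resize(F[n]["image"][y0:y0+h,x0:x0+w],None,fx=s,fy=s,interpolation=cv2.INTER_CUBIC)
a=np.zeros((600,800,3),np.uint8)
A=crop("top",262,170,80+34,75+55,3);a[:A.shape[0],:A.shape[1]]=A
B=crop("side",275,180,110,145,4)[:580,:440];a[:B.shape[0],355:355+B.shape[1]]=B
C=crop("top",400,230,110,65,3);a[395:395+C.shape[0],:C.shape[1]]=C
cv2.imwrite("pics/m1.png",a)
E
```

```text
side 0.9 [299. 212. 322. 245.] [110. 119.  63.]
side 0.86 [407. 226. 430. 268.] [114. 124.  66.]
side 0.44 [312. 198. 329. 208.] [ 86.  91. 208.]
top 0.84 [398. 316. 434. 344.] [169. 183.  34.]
top 0.84 [447. 179. 482. 214.] [ 20.  25. 185.]
top 0.83 [429. 263. 464. 295.] [194. 196. 199.]
top 0.65 [331. 181. 355. 240.] [121. 115. 107.]
top 0.56 [407. 181. 440. 214.] [146. 160.  19.]
top 0.26 [268. 180. 372. 293.] [207. 196. 195.]
```

View pics/m1.png

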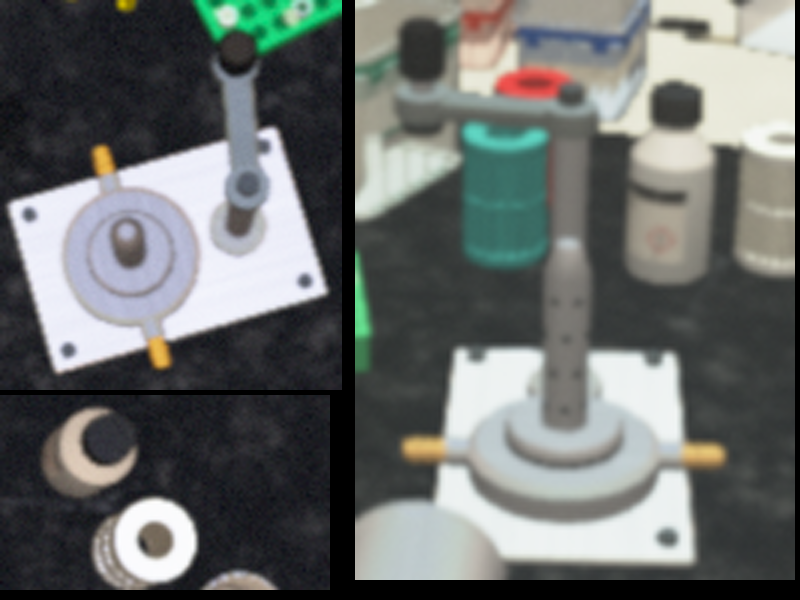

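Montage: in the top view the base circle is centred ≈(305.7,255.3), hub ≈(344,231), knob top ≈(341.7,186) and cartridge ring ≈(451.7,278.3). In the side view the pipe axis is at column ≈327.5 and its tip at row ≈241. Next I refine these with edge and silhouette fits.

```bash
cat > fit.py <<'E'
from h import *
from scipy.optimize import minimize
from scipy.ndimage import map_coordinates
def gray(f): return cv2.GaussianBlur(cv2.cvtColor(f["image"],cv2.COLOR_BGR2GRAY).astype(float),(0,0),0.8)
def circ(f,x,y,z,r,n=120):
    a=np.linspace(0,2*np.pi,n,endpoint=False); return proj(f,np.c_[x+r*np.cos(a),y+r*np.sin(a),np.full(n,z)])
def score(f,g,x,y,z,r,d=.0025):
    s=lambda R:map_coordinates(g,circ(f,x,y,z,R)[:,::-1].T,order=1)
    return np.abs(np.clip(s(r-d)-s(r+d),-80,80)).mean()
def fitc(f,x,y,z,r,rng=.012,st=.0005):
    g=gray(f);G=np.arange(-rng,rng+1e-9,st)
    S=np.array([[score(f,g,x+a,y+b,z,r) for b in G] for a in G]);i,j=np.unravel_index(S.argmax(),S.shape)
    return np.round([x+G[i],y+G[j],S.max()],4)
def hullmask(f,P):
    m=np.zeros((480,640),np.uint8); h=cv2.convexHull(np.round(proj(f,P)*16).astype(np.int32)); cv2.fillConvexPoly(m,h,1,shift=4); return m>0
E
python3 - <<'E'
from fit import *
import pickle
F,M=pickle.load(open("f0.pkl","rb"));t,s=F["top"],F["side"]
p=atz(t,[305.7,255.3],.024);print("base",p)
for n in F: print(n,"base",fitc(F[n],p[0],p[1],.024,.047),"spig",fitc(F[n],p[0],p[1],.034,.0285))
print("tip top",atz(t,[304.7,247.7],.126),"tip side",atz(s,[327.5,241.5],.126))
k=atz(t,[341.7,186],.2025);print("knob",k,fitc(t,k[0],k[1],.2025,.012,.006)); print("knobside",atz(s,[(421-355)/4+275,180+25/4],.2025))
h=atz(t,[344.3,231.3],.172);print("hub",h,"postbase",atz(t,[238/3+262,233/3+170],.012),"hubside",atz(s,[(571-355)/4+275,180+93/4],.172))
c=atz(t,[451.7,278.3],.08);print("cart",c,fitc(t,c[0],c[1],.08,.0265),fitc(t,c[0],c[1],.08,.0125,.006)); print(fitc(s,c[0],c[1],.08,.0265))
# bell
mb={n:M[n,"bell"][0][2] for n in F}
a=np.linspace(0,2*np.pi,60)
def P(q):
    x,y,th=q;e=np.array([np.cos(th),np.sin(th),0]);l=np.array([-e[1],e[0],0])
    return np.concatenate([np.array([x,y,.051])+u*e+r*(np.cos(a)[:,None]*l+np.sin(a)[:,None]*np.array([0,0,1])) for u,r in((-.06,.035),(-.056,.035),(.06,.033))])
def cost(q,ns=("top","side")): return sum(1-(hullmask(F[n],P(q))&mb[n]).sum()/(hullmask(F[n],P(q))|mb[n]).sum() for n in ns)
for ns in(("top","side"),("top",),("side",)):
    best=min((minimize(cost,[.512,.244,th],(ns,),method="Nelder-Mead",options=dict(initial_simplex=[[.512,.244,th],[.522,.244,th],[.512,.254,th],[.512,.244,th+.15]])) for th in(1.2,1.5,1.8,-1.2,-1.6,-1.95)),key=lambda r:r.fun)
    print(ns,best.x,best.fun)
for b,z,r in(("bottle",.117,0),("cup",.073,.032)):
    q=M["top",b][0];ys,xs=np.nonzero(q[2]);print(b,atz(t,[xs.mean(),ys.mean()],z/2))
E
```

```text
base [0.51681377 0.02597252 0.024     ]
side base [ 0.5188  0.0315 24.5069] spig [ 0.5158  0.038  23.3245]
top base [5.1680e-01 2.7000e-02 3.8583e+01] spig [5.28800e-01 1.40000e-02 2.59722e+01]
tip top [0.51700469 0.02538138 0.126     ] tip side [0.52067195 0.02679109 0.126     ]
knob [ 0.61459142 -0.03770017  0.2025    ] [ 6.12600e-01 -3.57000e-02  4.58888e+01]
knobside [ 0.61473682 -0.03179629  0.2025    ]
hub [ 0.54079776 -0.04455676  0.172     ] postbase [ 0.53555839 -0.04517491  0.012     ] hubside [ 0.54244743 -0.04624303  0.172     ]
cart [ 0.4708931  -0.25482282  0.08      ] [ 0.4714 -0.2553 80.    ] [ 0.4709 -0.2548 80.    ]
[ 0.4709 -0.2478 23.3541]
('top', 'side') [0.51231492 0.24200515 1.86078242] 0.16027752222171698
('top',) [0.51039279 0.24440045 1.82677656] 0.0668939071154665
('side',) [0.51573546 0.23832179 1.85973281] 0.07559958289885294
bottle [ 0.53047358 -0.21570276  0.0585    ]
cup [ 0.4219065 -0.3173628  0.0365   ]
```

```bash
cat > plan.py <<'E'
# usage: plan.py x y z yangle_deg : turn needed, then shift in units along the tool axes as after the turn
import sys; from h import *
s=telemetry.read_state();R=s["tcp_rot"];p=s["tcp_pos"];x,y,z,a=map(float,sys.argv[1:])
c=np.arctan2(R[1,1],R[0,1]);d=(np.radians(a)-c+np.pi/2)%np.pi-np.pi/2
C,S=np.cos(d),np.sin(d);R2=np.array([[C,-S,0],[S,C,0],[0,0,1]])@R
print("t",s["time"],"tcp",np.round(p,4),"yaw",np.degrees(c).round(1),"turn",round(-d,3),"shift units",np.round(R2.T@(np.array([x,y,z])-p)/.03,3),"F",np.round(s["ft_force"],1),"w",round(s["width"]*93,1),"ff",s["finger_force"],"q",np.round(s["joints"],2))
E
python3 plan.py .4712 -.255 .20 -47
```

```text
t 1.7 tcp [ 0.1901 -0.6216  0.2186] yaw -73.0 turn -0.454 shift units [15.186 -2.545  0.622] F [-0.3  0.2 -0.2] w 93.1 ff 0.0 q [ 1.25  0.61 -0.01  1.42  0.01  1.1  -0.04]
```

Request:
play_rows(
  motion=[
    {"dx": 0,"dy": 0,"dz": 0,"turn": -0.114},
    {"dx": 0,"dy": 0,"dz": 0,"turn": -0.114},
    {"dx": 0,"dy": 0,"dz": 0,"turn": -0.113},
    {"dx": 0,"dy": 0,"dz": 0,"turn": -0.113},
    {"dx": 0.9,"dy": -0.15,"dz": 0,"turn": 0},
    {"dx": 0.95,"dy": -0.16,"dz": 0,"turn": 0},
    {"dx": 0.95,"dy": -0.16,"dz": 0,"turn": 0},
    {"dx": 0.95,"dy": -0.16,"dz": 0,"turn": 0},
  ],
  gripper=76,
)

```text
time: 2.37
tcp_pos: [0.26, -0.5301, 0.2187]
tcp_rot: [[0.732, 0.682, 0.0], [0.682, -0.732, -0.0], [0.0, 0.0, -1.0]]
ft_force: [-0.4, -1.0, 0.5]
width: 0.82
finger_force: 0.0
```

Request:
play_rows(
  motion=[
    {"dx": 0.95,"dy": -0.16,"dz": 0,"turn": 0},
    {"dx": 0.95,"dy": -0.16,"dz": 0,"turn": 0},
    {"dx": 0.95,"dy": -0.16,"dz": 0,"turn": 0},
    {"dx": 0.95,"dy": -0.16,"dz": 0,"turn": 0},
    {"dx": 0.95,"dy": -0.16,"dz": 0,"turn": 0},
    {"dx": 0.95,"dy": -0.16,"dz": 0,"turn": 0},
    {"dx": 0.95,"dy": -0.16,"dz": 0,"turn": 0},
    {"dx": 0.95,"dy": -0.16,"dz": 0,"turn": 0},
  ],
)

```text
time: 3.03
tcp_pos: [0.4007, -0.3463, 0.2189]
tcp_rot: [[0.731, 0.682, 0.0], [0.682, -0.731, -0.0], [0.0, 0.001, -1.0]]
ft_force: [0.2, -0.1, -0.8]
width: 0.816
finger_force: 0.0
```

```bash
python3 plan.py .4712 -.255 .20 -47
```

```text
t 3.0333 tcp [ 0.4007 -0.3463  0.2189] yaw -47.0 turn 0.0 shift units [ 3.794 -0.623  0.631] F [ 0.2 -0.1 -0.8] w 75.9 ff 0.0 q [ 0.79  0.43 -0.18  1.77  0.09  0.95 -0.24]
```

Request:
play_rows(
  motion=[
    {"dx": 0.95,"dy": -0.16,"dz": 0,"turn": 0},
    {"dx": 0.95,"dy": -0.16,"dz": 0,"turn": 0},
    {"dx": 0.95,"dy": -0.15,"dz": 0,"turn": 0},
    {"dx": 0.94,"dy": -0.15,"dz": 0,"turn": 0},
    {"dx": 0,"dy": 0,"dz": 0.7,"turn": 0},
    {"dx": 0,"dy": 0,"dz": 0.8,"turn": 0},
    {"dx": 0,"dy": 0,"dz": 0.8,"turn": 0},
    {"dx": 0,"dy": 0,"dz": 0.8,"turn": 0},
  ],
)

```text
time: 3.7
tcp_pos: [0.4708, -0.2561, 0.1251]
tcp_rot: [[0.731, 0.683, 0.001], [0.683, -0.731, -0.001], [0.0, 0.001, -1.0]]
ft_force: [0.4, -0.2, -0.1]
width: 0.819
finger_force: 0.0
```

Request:
play_rows(
  motion=[
    {"dx": 0,"dy": 0,"dz": 0.8,"turn": 0},
    {"dx": 0,"dy": 0,"dz": 0.8,"turn": 0},
    {"dx": 0,"dy": 0,"dz": 0.7,"turn": 0},
    {"dx": 0,"dy": 0,"dz": 0.36,"turn": 0},
    {"dx": 0,"dy": 0,"dz": 0,"turn": 0},
    {"dx": 0,"dy": 0,"dz": 0,"turn": 0},
    {"dx": 0,"dy": 0,"dz": 0,"turn": 0},
    {"dx": 0,"dy": 0,"dz": 0,"turn": 0},
  ],
)

```text
time: 4.37
tcp_pos: [0.4715, -0.2567, 0.0473]
tcp_rot: [[0.731, 0.682, 0.003], [0.682, -0.731, -0.001], [0.001, 0.003, -1.0]]
ft_force: [-0.3, -0.6, -0.3]
width: 0.816
finger_force: 0.0
```

Request:
play_rows(
  motion=[
    {"dx": 0,"dy": 0,"dz": 0,"turn": 0},
    {"dx": 0,"dy": 0,"dz": 0,"turn": 0},
    {"dx": 0,"dy": 0,"dz": 0,"turn": 0},
    {"dx": 0,"dy": 0,"dz": 0,"turn": 0},
    {"dx": 0,"dy": 0,"dz": 0,"turn": 0},
    {"dx": 0,"dy": 0,"dz": 0,"turn": 0},
    {"dx": 0,"dy": 0,"dz": 0,"turn": 0},
    {"dx": 0,"dy": 0,"dz": 0,"turn": 0},
  ],
  gripper=40,
)

```text
time: 5.03
tcp_pos: [0.4709, -0.2565, 0.0462]
tcp_rot: [[0.731, 0.682, 0.001], [0.682, -0.731, -0.001], [0.0, 0.001, -1.0]]
ft_force: [0.7, -1.1, 4.1]
width: 0.559
finger_force: 30.0
```

```bash
python3 plan.py .4712 -.255 .19 -47
```

```text
t 5.0333 tcp [ 0.4709 -0.2565  0.0462] yaw -47.0 turn 0.0 shift units [ 0.044 -0.025 -4.793] F [ 0.7 -1.1  4.1] w 51.9 ff 29.99423628207296 q [ 0.55  0.68 -0.14  1.92  0.17  0.55 -0.53]
```

Request:
play_rows(
  motion=[
    {"dx": 0,"dy": 0,"dz": -0.3,"turn": 0},
    {"dx": 0,"dy": 0,"dz": -0.6,"turn": 0},
    {"dx": 0,"dy": 0,"dz": -0.7,"turn": 0},
    {"dx": 0,"dy": 0,"dz": -0.7,"turn": 0},
    {"dx": 0,"dy": 0,"dz": -0.7,"turn": 0},
    {"dx": 0,"dy": 0,"dz": -0.7,"turn": 0},
    {"dx": 0,"dy": 0,"dz": -0.7,"turn": 0},
    {"dx": 0,"dy": 0,"dz": -0.4,"turn": 0},
  ],
)

```text
time: 5.7
tcp_pos: [0.4705, -0.256, 0.1921]
tcp_rot: [[0.731, 0.682, 0.001], [0.682, -0.731, -0.0], [0.001, 0.001, -1.0]]
ft_force: [0.2, -0.6, -0.6]
width: 0.561
finger_force: 30.0
```

Request:
play_rows(
  motion=[
    {"dx": 0,"dy": 0,"dz": 0,"turn": -0.12},
    {"dx": 0,"dy": 0,"dz": 0,"turn": -0.12},
    {"dx": 0,"dy": 0,"dz": 0,"turn": -0.12},
    {"dx": 0,"dy": 0,"dz": 0,"turn": -0.12},
    {"dx": 0,"dy": 0,"dz": 0,"turn": -0.12},
    {"dx": 0,"dy": 0,"dz": 0,"turn": -0.12},
    {"dx": 0,"dy": 0,"dz": 0,"turn": -0.12},
    {"dx": 0,"dy": 0,"dz": 0,"turn": -0.12},
  ],
)

```text
time: 6.37
tcp_pos: [0.4693, -0.2557, 0.1896]
tcp_rot: [[-0.146, 0.989, -0.002], [0.989, 0.146, 0.001], [0.001, -0.002, -1.0]]
ft_force: [0.2, 0.5, -0.5]
width: 0.558
finger_force: 30.0
```

```bash
python3 plan.py .518 .026 .19 16
```

```text
t 6.3667 tcp [ 0.4693 -0.2557  0.1896] yaw 8.4 turn -0.133 shift units [ 8.578  4.149 -0.012] F [ 0.2  0.5 -0.5] w 51.9 ff 29.984963494352996 q [ 0.76  0.5  -0.45  1.79  0.27  0.92  0.34]
```

Request:
play_rows(
  motion=[
    {"dx": 0,"dy": 0,"dz": 0,"turn": -0.067},
    {"dx": 0,"dy": 0,"dz": 0,"turn": -0.066},
    {"dx": 0.8,"dy": 0.2,"dz": 0,"turn": 0},
    {"dx": 0.96,"dy": 0.24,"dz": 0,"turn": 0},
    {"dx": 0.96,"dy": 0.24,"dz": 0,"turn": 0},
    {"dx": 0.96,"dy": 0.24,"dz": 0,"turn": 0},
    {"dx": 0.96,"dy": 0.24,"dz": 0,"turn": 0},
    {"dx": 0.96,"dy": 0.24,"dz": 0,"turn": 0},
  ],
)

```text
time: 7.03
tcp_pos: [0.4642, -0.0817, 0.1898]
tcp_rot: [[-0.27, 0.963, -0.002], [0.963, 0.27, -0.0], [0.0, -0.002, -1.0]]
ft_force: [0.6, 0.5, -0.8]
width: 0.559
finger_force: 30.0
```

Request:
play_rows(
  motion=[
    {"dx": 0.96,"dy": 0.24,"dz": 0,"turn": 0},
    {"dx": 0.96,"dy": 0.24,"dz": 0,"turn": 0},
    {"dx": 0.8,"dy": 0.2,"dz": 0,"turn": 0},
    {"dx": 0.2,"dy": 0.4,"dz": 0,"turn": 0},
    {"dx": 0,"dy": 0.7,"dz": 0,"turn": 0},
    {"dx": 0,"dy": 0.6,"dz": 0,"turn": 0},
    {"dx": 0,"dy": 0.3,"dz": 0,"turn": 0},
    {"dx": 0,"dy": 0,"dz": 0,"turn": 0},
  ],
)

```text
time: 7.7
tcp_pos: [0.5208, 0.0231, 0.1896]
tcp_rot: [[-0.269, 0.963, 0.0], [0.963, 0.269, 0.001], [0.001, 0.001, -1.0]]
ft_force: [-0.4, 0.5, -1.3]
width: 0.561
finger_force: 30.0
```

```bash
python3 plan.py .518 .026 .19 16; python3 - <<'E'
from fit import *
F={n:vision.grab_frame(n) for n in("side","top")};import pickle;pickle.dump(F,open("f1.pkl","wb"))
a=np.zeros((600,800,3),np.uint8)
for n,x0,y0,w,h,s,X in(("top",255,170,100,130,4,0),("side",275,150,100,150,4,400)):
    A=cv2.resize(F[n]["image"][y0:y0+h,x0:x0+w],None,fx=s,fy=s,interpolation=cv2.INTER_CUBIC);a[:A.shape[0],X:X+A.shape[1]]=A
cv2.imwrite("pics/m2.png",a)
E
```

```text
t 7.7 tcp [0.5208 0.0231 0.1896] yaw 15.6 turn -0.007 shift units [ 0.119 -0.062 -0.013] F [-0.4  0.5 -1.3] w 52.1 ff 29.98903187457472 q [ 0.26  0.49 -0.51  1.82  0.3   0.9  -0.11]
```

View pics/m2.png

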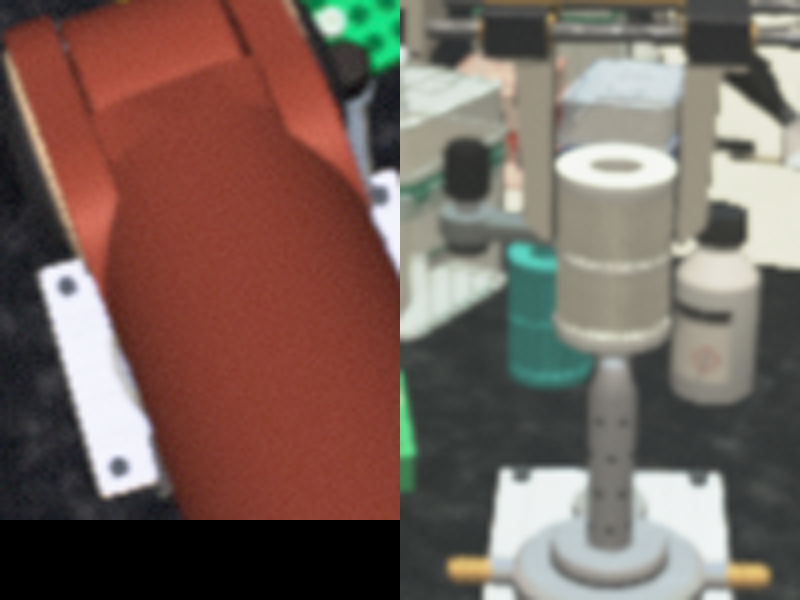

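Side crop: cartridge hangs upright just above the standpipe (cartridge axis ≈ crop column 616, pipe tip ≈ 615, pipe foot ≈ 611); the top view is blocked by the arm. Next I'll measure the relative offset in numbers.

```bash
python3 - <<'E'
from fit import *
import pickle
F=pickle.load(open("f1.pkl","rb"));f=F["side"];g=gray(f)
rt=f["extrinsics"][:3,0]*[1,1,0];rt/=np.linalg.norm(rt)
def edgefit(c,z0,z1,r):
    # slide cylinder along image-right; score on both silhouette edges
    zs=np.linspace(z0,z1,40);best=[]
    o=f["extrinsics"][:3,3];v=np.array(c)-o[:2];v/=np.linalg.norm(v);n=np.array([-v[1],v[0]])
    for s in np.arange(-.008,.0081,.00025):
        sc=0
        for sg in(-1,1):
            def smp(R):
                q=np.array(c)+rt[:2]*s+sg*R*n; return map_coordinates(g,proj(f,np.c_[np.tile(q,(40,1)),zs])[:,::-1].T,order=1)
            sc+=np.abs((smp(r-.0015)-smp(r+.0015)).mean())
        best.append((sc,s))
    return max(best)
c=[.5208,.0231]
print("pipe",edgefit(c,.05,.11,.011),"cart",edgefit(c,.155,.21,.0265))
print("ring cart side",fitc(f,.5208,.0231,.2236,.0265,.012), "base side",fitc(f,.518,.027,.024,.047,.015),)
print(rt)
E
```

```text
pipe (np.float64(8.393162598127748), np.float64(0.006000000000000012)) cart (np.float64(36.2714044688935), np.float64(0.0017500000000000085))
ring cart side [5.20300e-01 2.76000e-02 5.10282e+01] base side [ 0.5185  0.0315 24.5373]
[-0.94660634 -0.32239175  0.        ]
```

Request:
play_rows(
  motion=[
    {"dx": 0.12,"dy": -0.02,"dz": 0,"turn": 0},
    {"dx": 0,"dy": 0,"dz": 0,"turn": 0},
    {"dx": 0,"dy": 0,"dz": 0.2,"turn": 0},
    {"dx": 0,"dy": 0,"dz": 0.2,"turn": 0},
    {"dx": 0,"dy": 0,"dz": 0.2,"turn": 0},
    {"dx": 0,"dy": 0,"dz": 0.15,"turn": 0},
    {"dx": 0,"dy": 0,"dz": 0.1,"turn": 0},
    {"dx": 0,"dy": 0,"dz": 0,"turn": 0},
  ],
)

```text
time: 8.47
tcp_pos: [0.5172, 0.0261, 0.1634]
tcp_rot: [[-0.27, 0.963, -0.002], [0.963, 0.27, -0.0], [0.0, -0.002, -1.0]]
ft_force: [-0.4, 0.4, -1.5]
width: 0.559
finger_force: 30.0
```

```bash
python3 plan.py .5199 .0265 .08 16; python3 - <<'E'
from fit import *
f=vision.grab_frame("side")
A=cv2.resize(f["image"][150:300,275:400],None,fx=4,fy=4,interpolation=cv2.INTER_CUBIC)
cv2.imwrite("pics/m3.png",A)
E
```

```text
t 8.4667 tcp [0.5172 0.0261 0.1634] yaw 15.6 turn -0.006 shift units [-0.013  0.095  2.779] F [-0.4  0.4 -1.5] w 52.0 ff 29.988926723599434 q [ 0.24  0.52 -0.5   1.86  0.32  0.84 -0.14]
```

View pics/m3.png

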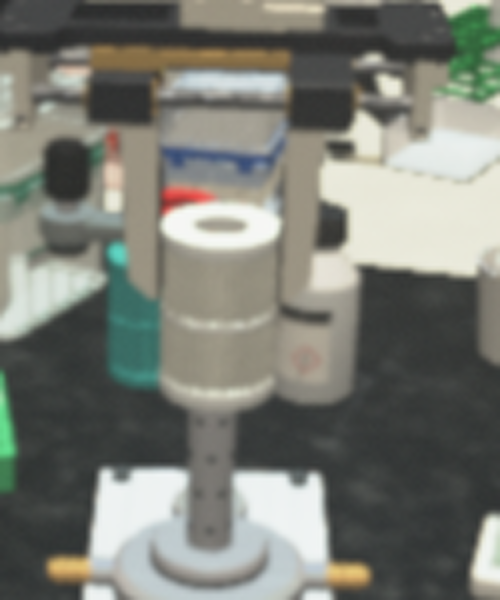

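Side crop: cartridge axis ≈ column 220, pipe axis ≈ 213–216, and the tip is not visible beside the foot, so it has entered the bore. I shift about 2.3 mm along +tool y and descend.

Request:
play_rows(
  motion=[
    {"dx": 0,"dy": 0.04,"dz": 0,"turn": 0},
    {"dx": 0,"dy": 0.04,"dz": 0,"turn": 0},
    {"dx": 0,"dy": 0,"dz": 0,"turn": 0},
    {"dx": 0,"dy": 0,"dz": 0.1,"turn": 0},
    {"dx": 0,"dy": 0,"dz": 0.12,"turn": 0},
    {"dx": 0,"dy": 0,"dz": 0.12,"turn": 0},
    {"dx": 0,"dy": 0,"dz": 0.12,"turn": 0},
    {"dx": 0,"dy": 0,"dz": 0.1,"turn": 0},
  ],
)

```text
time: 9.18
tcp_pos: [0.5197, 0.0263, 0.147]
tcp_rot: [[-0.269, 0.963, -0.001], [0.963, 0.269, -0.001], [-0.001, -0.001, -1.0]]
ft_force: [-0.9, -1.3, 0.2]
width: 0.562
finger_force: 30.0
```

```bash
python3 plan.py .5199 .0265 .08 16
```

```text
t 9.1833 tcp [0.5197 0.0263 0.147 ] yaw 15.6 turn -0.007 shift units [0.006 0.009 2.232] F [-0.9 -1.3  0.2] w 52.3 ff 29.98974798247218 q [ 0.23  0.54 -0.48  1.87  0.34  0.81 -0.16]
```

Request:
play_rows(
  motion=[
    {"dx": 0,"dy": 0,"dz": 0.2,"turn": 0},
    {"dx": 0,"dy": 0,"dz": 0.25,"turn": 0},
    {"dx": 0,"dy": 0,"dz": 0.25,"turn": 0},
    {"dx": 0,"dy": 0,"dz": 0.25,"turn": 0},
    {"dx": 0,"dy": 0,"dz": 0.25,"turn": 0},
    {"dx": 0,"dy": 0,"dz": 0.25,"turn": 0},
    {"dx": 0,"dy": 0,"dz": 0.25,"turn": 0},
    {"dx": 0,"dy": 0,"dz": 0.2,"turn": 0},
  ],
)

```text
time: 9.85
tcp_pos: [0.52, 0.0261, 0.0897]
tcp_rot: [[-0.269, 0.963, -0.001], [0.963, 0.269, -0.001], [-0.001, -0.001, -1.0]]
ft_force: [-1.2, -4.2, 1.8]
width: 0.56
finger_force: 30.0
```

Request:
play_rows(
  motion=[
    {"dx": 0,"dy": 0,"dz": 0.1,"turn": 0},
    {"dx": 0,"dy": 0,"dz": 0.1,"turn": 0},
    {"dx": 0,"dy": 0,"dz": 0.07,"turn": 0},
    {"dx": 0,"dy": 0,"dz": 0.05,"turn": 0},
    {"dx": 0,"dy": 0,"dz": 0,"turn": 0},
    {"dx": 0,"dy": 0,"dz": 0,"turn": 0},
    {"dx": 0,"dy": 0,"dz": 0,"turn": 0},
    {"dx": 0,"dy": 0,"dz": 0,"turn": 0},
  ],
)

```text
time: 10.52
tcp_pos: [0.52, 0.0261, 0.0806]
tcp_rot: [[-0.269, 0.963, -0.001], [0.963, 0.269, -0.001], [-0.001, -0.001, -1.0]]
ft_force: [0.4, -4.7, -1.1]
width: 0.558
finger_force: 30.0
```

```bash
python3 plan.py .5199 .0265 .08 16
```

```text
t 10.5167 tcp [0.52   0.0261 0.0806] yaw 15.6 turn -0.007 shift units [0.014 0.001 0.02 ] F [ 0.4 -4.7 -1.1] w 51.9 ff 29.989274824038148 q [ 0.18  0.64 -0.42  1.94  0.41  0.65 -0.23]
```

Request:
play_rows(
  motion=[
    {"dx": -0.04,"dy": 0,"dz": 0,"turn": 0},
    {"dx": 0,"dy": 0,"dz": 0.03,"turn": 0},
    {"dx": 0,"dy": 0,"dz": 0.03,"turn": 0},
    {"dx": 0,"dy": 0,"dz": 0.03,"turn": 0},
    {"dx": 0,"dy": 0,"dz": 0,"turn": 0},
    {"dx": 0,"dy": 0,"dz": 0,"turn": 0},
    {"dx": 0,"dy": 0,"dz": 0,"turn": 0},
    {"dx": 0,"dy": 0,"dz": 0,"turn": 0},
  ],
)

```text
time: 11.18
tcp_pos: [0.5202, 0.0259, 0.0801]
tcp_rot: [[-0.27, 0.963, 0.0], [0.963, 0.27, -0.001], [-0.001, -0.0, -1.0]]
ft_force: [-3.8, -4.0, 13.9]
width: 0.559
finger_force: 30.0
```

Request:
play_rows(
  motion=[
    {"dx": 0,"dy": 0,"dz": -0.04,"turn": 0},
    {"dx": 0,"dy": 0,"dz": 0,"turn": 0},
    {"dx": 0,"dy": 0,"dz": 0,"turn": 0},
    {"dx": 0,"dy": 0,"dz": 0,"turn": 0},
    {"dx": 0,"dy": 0,"dz": 0,"turn": 0},
    {"dx": 0,"dy": 0,"dz": 0,"turn": 0},
    {"dx": 0,"dy": 0,"dz": 0,"turn": 0},
    {"dx": 0,"dy": 0,"dz": 0,"turn": 0},
  ],
  gripper=78,
)

```text
time: 11.85
tcp_pos: [0.5205, 0.0259, 0.0794]
tcp_rot: [[-0.27, 0.963, -0.0], [0.963, 0.27, 0.0], [0.0, 0.0, -1.0]]
ft_force: [0.4, 1.1, 0.2]
width: 0.839
finger_force: 0.0
```

Request:
play_rows(
  motion=[
    {"dx": 0,"dy": 0,"dz": -0.3,"turn": 0},
    {"dx": 0,"dy": 0,"dz": -0.5,"turn": 0},
    {"dx": 0,"dy": 0,"dz": -0.6,"turn": 0},
    {"dx": 0,"dy": 0,"dz": -0.6,"turn": 0},
    {"dx": 0,"dy": 0,"dz": -0.6,"turn": 0},
    {"dx": 0,"dy": 0,"dz": -0.6,"turn": 0},
    {"dx": 0,"dy": 0,"dz": -0.6,"turn": 0},
    {"dx": 0,"dy": 0,"dz": -0.3,"turn": 0},
  ],
)

```text
time: 12.52
tcp_pos: [0.5215, 0.0262, 0.2053]
tcp_rot: [[-0.27, 0.963, 0.004], [0.963, 0.27, 0.001], [-0.001, 0.004, -1.0]]
ft_force: [0.4, 0.8, -0.2]
width: 0.838
finger_force: 0.0
```

```bash
python3 plan.py .4995 .2865 .16 15; python3 - <<'E'
from fit import *
f=vision.grab_frame("side")
a=np.zeros((600,800,3),np.uint8)
A=cv2.resize(f["image"][190:330,290:380],None,fx=4,fy=4,interpolation=cv2.INTER_CUBIC);a[:560,:360]=A
A=cv2.resize(f["image"][290:430,230:330],None,fx=4,fy=4,interpolation=cv2.INTER_CUBIC);a[:560,400:800]=A
cv2.imwrite("pics/m4.png",a)
E
```

```text
t 12.5167 tcp [0.5215 0.0262 0.2053] yaw 15.6 turn 0.011 shift units [8.573 1.533 1.51 ] F [ 0.4  0.8 -0.2] w 77.9 ff 0.0 q [ 0.26  0.47 -0.52  1.8   0.29  0.94 -0.11]
```

View pics/m4.png

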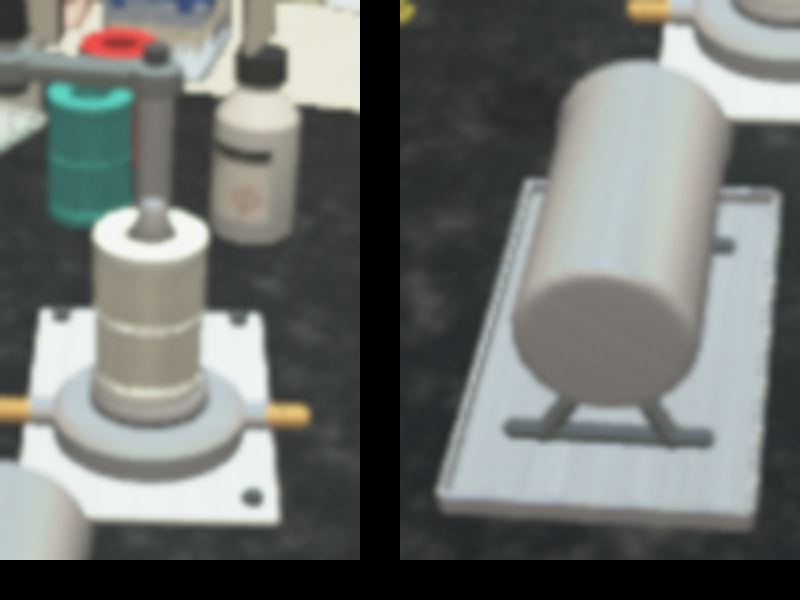

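Crops: cartridge is seated on the spigot with the pipe tip showing at (152,210). The bell's closed face is towards the camera (≈(605,340)), so its mouth faces the housing. Moving to the closed-end part of the bell.

```bash
python3 plan.py .5023 .2813 .12 15.4
```

```text
t 12.5667 tcp [0.5221 0.0263 0.206 ] yaw 15.6 turn 0.004 shift units [8.375 1.602 2.867] F [1.  1.  0.6] w 78.0 ff 0.0 q [ 0.26  0.47 -0.52  1.8   0.29  0.94 -0.11]
```

Request:
play_rows(
  motion=[
    {"dx": 0.8,"dy": 0.15,"dz": 0,"turn": 0},
    {"dx": 0.95,"dy": 0.18,"dz": 0,"turn": 0},
    {"dx": 0.95,"dy": 0.18,"dz": 0,"turn": 0},
    {"dx": 0.95,"dy": 0.18,"dz": 0,"turn": 0},
    {"dx": 0.95,"dy": 0.18,"dz": 0.2,"turn": 0},
    {"dx": 0.95,"dy": 0.18,"dz": 0.3,"turn": 0},
    {"dx": 0.95,"dy": 0.18,"dz": 0.6,"turn": 0},
    {"dx": 0.95,"dy": 0.18,"dz": 0.6,"turn": 0},
  ],
  gripper=90,
)

```text
time: 13.23
tcp_pos: [0.5007, 0.2537, 0.1508]
tcp_rot: [[-0.269, 0.963, 0.001], [0.963, 0.269, 0.0], [0.0, 0.001, -1.0]]
ft_force: [0.2, -0.7, 0.1]
width: 0.965
finger_force: 0.0
```

```bash
python3 plan.py .5023 .2813 .032 15.4
```

```text
t 13.2333 tcp [0.5007 0.2537 0.1508] yaw 15.6 turn 0.004 shift units [0.873 0.294 3.96 ] F [ 0.2 -0.7  0.1] w 89.8 ff 0.0 q [-0.2   0.6  -0.49  1.76  0.35  0.87 -0.57]
```

Request:
play_rows(
  motion=[
    {"dx": 0.45,"dy": 0.15,"dz": 0.2,"turn": 0},
    {"dx": 0.4,"dy": 0.14,"dz": 0.4,"turn": 0},
    {"dx": 0,"dy": 0,"dz": 0.6,"turn": 0},
    {"dx": 0,"dy": 0,"dz": 0.7,"turn": 0},
    {"dx": 0,"dy": 0,"dz": 0.7,"turn": 0},
    {"dx": 0,"dy": 0,"dz": 0.7,"turn": 0},
    {"dx": 0,"dy": 0,"dz": 0.4,"turn": 0},
    {"dx": 0,"dy": 0,"dz": 0.2,"turn": 0},
  ],
)

```text
time: 13.9
tcp_pos: [0.5011, 0.2784, 0.0322]
tcp_rot: [[-0.27, 0.963, -0.004], [0.963, 0.27, -0.002], [-0.001, -0.004, -1.0]]
ft_force: [-0.3, 0.3, 1.4]
width: 0.967
finger_force: 0.0
```

```bash
python3 plan.py .5023 .2813 .032 15.4; python3 - <<'E'
from fit import *
f=vision.grab_frame("side")
A=cv2.resize(f["image"][270:420,210:360],None,fx=4,fy=4,interpolation=cv2.INTER_CUBIC)
for p in proj(f,[[.5023,.2813,.051]]): print(p,(p-[210,270])*4)
e=np.array([-.266,.964,0]);c=np.array([.559*.964,.559*.266,.051])
for u in(.0375,.1375,.1575): print(u,(proj(f,c+u*e+[0,0,.033])-[210,270])*4)
cv2.imwrite("pics/m5.png",A)
E
```

```text
t 13.9 tcp [0.5011 0.2784 0.0322] yaw 15.7 turn 0.004 shift units [0.083 0.066 0.007] F [-0.3  0.3  1.4] w 89.9 ff 0.0 q [-0.3   0.77 -0.39  1.82  0.46  0.65 -0.69]
[282.23492555 365.69408771] [288.93970218 382.77635085]
0.0375 [[322.40952522 142.93034463]]
0.1375 [[286.41856544 307.69303796]]
0.1575 [[277.9191075  346.65247024]]
```

View pics/m5.png

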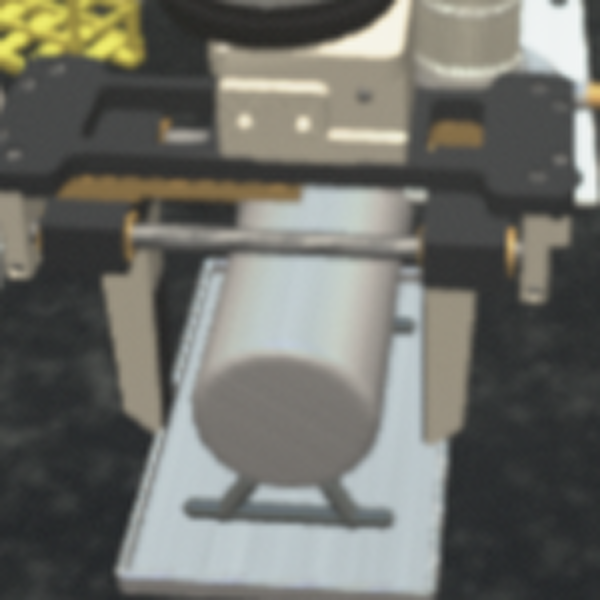

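Crop: the fingers straddle the bell, with the closed end's upper edge at row ≈355 as predicted (so the end is ≈20 mm beyond the pads). Closing the gripper.

Request:
play_rows(
  motion=[
    {"dx": 0.1,"dy": 0,"dz": 0,"turn": 0},
    {"dx": 0,"dy": 0,"dz": 0,"turn": 0},
    {"dx": 0,"dy": 0,"dz": 0,"turn": 0},
    {"dx": 0,"dy": 0,"dz": 0,"turn": 0},
    {"dx": 0,"dy": 0,"dz": 0,"turn": 0},
    {"dx": 0,"dy": 0,"dz": 0,"turn": 0},
    {"dx": 0,"dy": 0,"dz": 0,"turn": 0},
    {"dx": 0,"dy": 0,"dz": 0,"turn": 0},
  ],
  gripper=50,
)

```text
time: 14.62
tcp_pos: [0.5009, 0.2824, 0.0354]
tcp_rot: [[-0.27, 0.963, -0.0], [0.963, 0.27, 0.0], [0.0, -0.0, -1.0]]
ft_force: [-3.9, 0.2, 6.1]
width: 0.709
finger_force: 30.0
```

Request:
play_rows(
  motion=[
    {"dx": 0,"dy": 0,"dz": -0.1,"turn": 0},
    {"dx": 0,"dy": 0,"dz": -0.2,"turn": 0},
    {"dx": 0,"dy": 0,"dz": -0.2,"turn": 0},
    {"dx": 0,"dy": 0,"dz": -0.2,"turn": 0},
    {"dx": 0,"dy": 0,"dz": -0.2,"turn": 0},
    {"dx": 0,"dy": 0,"dz": -0.1,"turn": 0},
    {"dx": 0,"dy": 0,"dz": 0,"turn": 0},
    {"dx": 0,"dy": 0,"dz": 0,"turn": 0},
  ],
)

```text
time: 15.28
tcp_pos: [0.5017, 0.2822, 0.0647]
tcp_rot: [[-0.27, 0.963, 0.0], [0.963, 0.27, 0.0], [0.0, 0.001, -1.0]]
ft_force: [-0.9, -0.4, -2.8]
width: 0.704
finger_force: 30.0
```

```bash
python3 plan.py .5023 .2813 .19 15.4; python3 - <<'E'
from fit import *
f=vision.grab_frame("side")
A=cv2.resize(f["image"][250:420,210:360],None,fx=3,fy=3,interpolation=cv2.INTER_CUBIC)
cv2.imwrite("pics/m6.png",A)
E
```

```text
t 15.2833 tcp [0.5017 0.2822 0.0647] yaw 15.6 turn 0.004 shift units [-0.032  0.013 -4.175] F [-0.9 -0.4 -2.8] w 65.5 ff 29.999362126691267 q [-0.29  0.73 -0.42  1.79  0.43  0.71 -0.67]
```

View pics/m6.png

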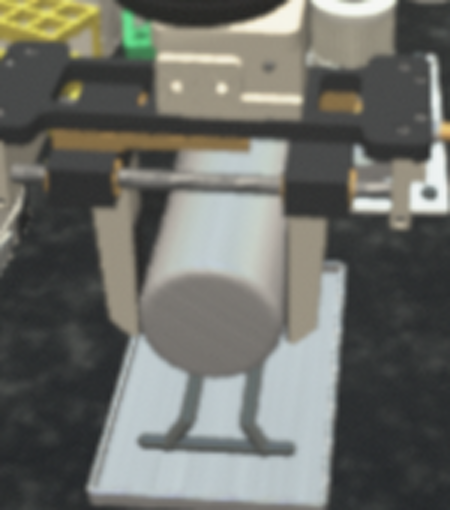

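Crop: the bell has left the rails, held by the closed end and still roughly level, with the full weight (2.8 N) on the wrist. I lift higher and estimate the pitch from the mask.

Request:
play_rows(
  motion=[
    {"dx": 0,"dy": 0,"dz": -0.4,"turn": 0},
    {"dx": 0,"dy": 0,"dz": -0.7,"turn": 0},
    {"dx": 0,"dy": 0,"dz": -0.8,"turn": 0},
    {"dx": 0,"dy": 0,"dz": -0.8,"turn": 0},
    {"dx": 0,"dy": 0,"dz": -0.8,"turn": 0},
    {"dx": 0,"dy": 0,"dz": -0.6,"turn": 0},
    {"dx": 0,"dy": 0,"dz": -0.2,"turn": 0},
    {"dx": 0,"dy": 0,"dz": 0,"turn": 0},
  ],
)

```text
time: 16.0
tcp_pos: [0.5023, 0.2829, 0.1955]
tcp_rot: [[-0.27, 0.963, 0.003], [0.963, 0.27, 0.002], [0.001, 0.004, -1.0]]
ft_force: [-0.2, 0.3, -3.0]
width: 0.707
finger_force: 30.0
```

```bash
cat > pitch.py <<'E'
from fit import *
s=telemetry.read_state();R=s["tcp_rot"];p=s["tcp_pos"]-.019*R[:,2]
a=np.linspace(0,2*np.pi,48)
def P(ph,off,dz=0,L=.101):
    # ph: 0 = level with closed end along tool +x, pi/2 = mouth-down
    tx=R[:,0];up=np.array([0,0,1.]);e=np.cos(ph)*tx+np.sin(ph)*up;l=R[:,1];n=np.cross(e,l)
    c=p+off+[0,0,dz]
    return np.concatenate([c+(u-L)*e+r*(np.cos(a)[:,None]*l+np.sin(a)[:,None]*n) for u,r in((0,.035),(.004,.035),(.12,.033))])
if __name__=="__main__":
    f=vision.grab_frame("side");cv2.imwrite("pics/last.png",f["image"])
    for r in spotter.trace("bell","side")[:2]:
        m=r["mask"];ys,xs=np.nonzero(m);print(round(r["conf"],2),np.round(r["bbox"]),m.sum())
        if r["conf"]<.3: continue
        out=[]
        for ph in np.radians(np.arange(-30,125,5)):
            for ox in(-.006,-.002,.002):
              for oy in(0,.005):
                h=hullmask(f,P(ph,np.array([ox,oy,0])));out.append(((h&m).sum()/(h|m).sum(),np.degrees(ph).round(),ox,oy))
        out.sort(reverse=True);print(np.round(out[:5],3).tolist())
    print(s["tcp_pos"],s["ft_force"],s["ft_torque"],s["width"]*93)
E
python3 pitch.py
```

```text
0.77 [250. 219. 305. 295.] 3478
[[0.876, 5.0, 0.002, 0.0], [0.86, 10.0, 0.002, 0.0], [0.854, 5.0, 0.002, 0.005], [0.842, 5.0, -0.002, 0.005], [0.842, 5.0, -0.002, 0.0]]
[0.50225569 0.28290649 0.19552515] [-0.21117633  0.29941356 -2.96105116] [ 0.05666359 -0.06183803  0.00687527] 65.77921076361709
```

Request:
play_rows(
  motion=[
    {"dx": 0.3,"dy": 0,"dz": 0,"turn": 0},
    {"dx": 0.6,"dy": 0,"dz": 0,"turn": 0},
    {"dx": 0.7,"dy": 0,"dz": 0,"turn": 0},
    {"dx": 0.8,"dy": 0,"dz": 0,"turn": 0},
    {"dx": 0.8,"dy": 0,"dz": 0.2,"turn": 0},
    {"dx": 0.7,"dy": 0,"dz": 0.4,"turn": 0},
    {"dx": 0.4,"dy": 0,"dz": 0.4,"turn": 0},
    {"dx": 0.2,"dy": 0,"dz": 0.2,"turn": 0},
  ],
)

```text
time: 16.77
tcp_pos: [0.4622, 0.4138, 0.1544]
tcp_rot: [[-0.274, 0.962, -0.005], [0.962, 0.274, -0.002], [-0.001, -0.005, -1.0]]
ft_force: [0.1, 0.3, -3.3]
width: 0.704
finger_force: 30.0
```

```bash
python3 - <<'E'
from pitch import *
import pickle
f=vision.grab_frame("side");t=vision.grab_frame("top")
r=spotter.trace("bell","side")[0];m=r["mask"];print(r["conf"],m.sum())
def cost(q):
    h=hullmask(f,P(q[0],np.array([q[1],q[2],0]),0));return 1-(h&m).sum()/(h|m).sum()
b=min((minimize(cost,[p0,-.002,.003],method="Nelder-Mead",options=dict(initial_simplex=[[p0,-.002,.003],[p0+.15,-.002,.003],[p0,.004,.003],[p0,-.002,.009]])) for p0 in(0,.15,.3)),key=lambda r:r.fun);print(np.degrees(b.x[0]),b.x,b.fun)
print(s["tcp_pos"],s["ft_force"],"lat",s["tcp_pos"][:2]@[.964,.266],"u",s["tcp_pos"][:2]@[-.266,.964])
F0,_=pickle.load(open("f0.pkl","rb"))
w=atz(F0["side"],[282.5,398],.005);print("crossbar",w,"u",w[:2]@[-.266,.964])
A=cv2.resize(t["image"][205:305,135:265],None,fx=6,fy=6,interpolation=cv2.INTER_CUBIC)
cv2.imwrite("pics/m7.png",A)
E
```

```text
0.87 5266
12.586402111519945 [ 0.21967416  0.00106434 -0.00291189] 0.2016352977476088
[0.462226   0.41379112 0.15443082] [ 0.14926845  0.26810539 -3.30203649] lat 0.5556543049240793 u 0.27594252597695035
crossbar [0.49721046 0.29527819 0.005     ] u 0.15239018756694603
```

View pics/m7.png

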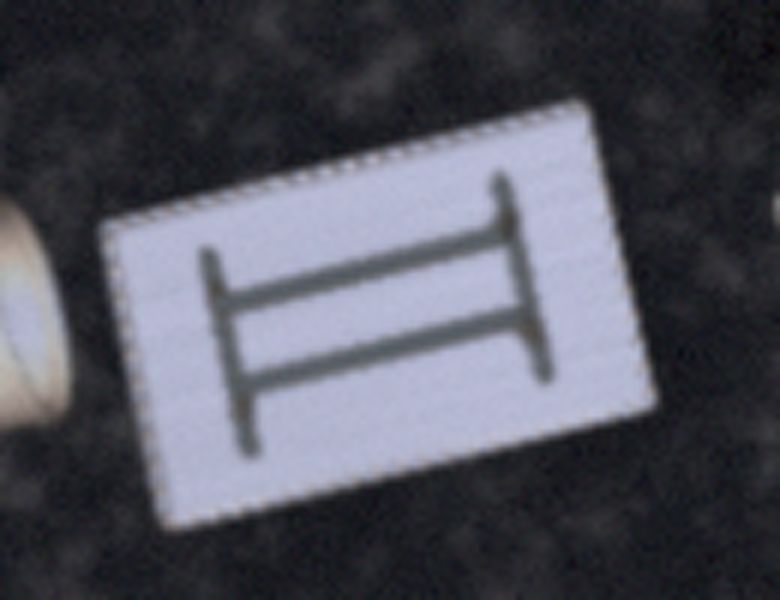

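Top crop: tray with both rails (left ends mid ≈(236,344), right ends mid ≈(513,277) in the 6x crop) and the bell's lip at left (right edge ≈ column 72). I will use the rail ends as a fixed stop to tip the bell up; next I compute the numbers.

```bash
python3 - <<'E'
from pitch import *
t=vision.grab_frame("top");f=vision.grab_frame("side")
A=np.array([-.266,.964]);B=np.array([.964,.266])
for c in((236,344),(513,277),(228,303),(245,385)):
    w=atz(t,np.array(c)/6+[135,205],.019);print(np.round(w,4),"u",round(w[:2]@A,4),"lat",round(w[:2]@B,4))
for ph in(-10,0,10,20,30):
    h=P(np.radians(ph),np.zeros(3));q=proj(t,h[:96]);print(ph,"lip right edge col (crop)",round((q[:,0].max()-135)*6,1), "bottom",round((q[:,1].max()-205)*6,1),"side bbox",np.round([*proj(f,h).min(0),*proj(f,h).max(0)]))
for n in("side","top"):
  for r in spotter.trace("bell",n)[:2]: print(n,round(r["conf"],2),np.round(r["bbox"],1))
print(s["tcp_pos"])
E
```

```text
[0.497  0.2912 0.019 ] u 0.1485 lat 0.5565
[0.5219 0.1979 0.019 ] u 0.0519 lat 0.5558
[0.5108 0.2948 0.019 ] u 0.1483 lat 0.5708
[0.4832 0.2873 0.019 ] u 0.1484 lat 0.5422
-10 lip right edge col (crop) 69.6 bottom 406.1 side bbox [224. 270. 305. 398.]
0 lip right edge col (crop) 74.7 bottom 411.4 side bbox [224. 280. 305. 400.]
10 lip right edge col (crop) 72.8 bottom 419.0 side bbox [224. 291. 305. 402.]
20 lip right edge col (crop) 71.6 bottom 428.8 side bbox [224. 303. 305. 402.]
30 lip right edge col (crop) 74.2 bottom 440.1 side bbox [224. 317. 305. 401.]
side 0.91 [226.9 292.1 294.4 400. ]
top 0.64 [ 81.1 237.  151.1 284.5]
[0.465011   0.41092774 0.15599826]
```

Request:
play_rows(
  motion=[
    {"dx": 0,"dy": 0,"dz": 0.4,"turn": 0},
    {"dx": 0,"dy": 0,"dz": 0.6,"turn": 0},
    {"dx": 0,"dy": 0,"dz": 0.7,"turn": 0},
    {"dx": 0,"dy": 0,"dz": 0.7,"turn": 0},
    {"dx": 0,"dy": 0,"dz": 0.6,"turn": 0},
    {"dx": 0,"dy": 0,"dz": 0.4,"turn": 0},
    {"dx": 0,"dy": 0,"dz": 0.2,"turn": 0},
    {"dx": 0,"dy": 0,"dz": 0,"turn": 0},
  ],
)

```text
time: 17.78
tcp_pos: [0.4648, 0.4112, 0.0481]
tcp_rot: [[-0.269, 0.963, -0.002], [0.963, 0.269, -0.002], [-0.001, -0.002, -1.0]]
ft_force: [-0.6, 0.2, -2.4]
width: 0.707
finger_force: 30.0
```

```bash
cat > look.py <<'E'
from pitch import *
A=np.array([-.266,.964]);B=np.array([.964,.266])
f=vision.grab_frame("side")
r=spotter.trace("bell","side")[0];print("meas",round(r["conf"],2),np.round(r["bbox"],1))
for ph in range(0,100,10):
    h=proj(f,P(np.radians(ph),np.zeros(3)));print(ph,np.round([*h.min(0),*h.max(0)]),end="; ")
print("\ntcp",np.round(s["tcp_pos"],4),"u",s["tcp_pos"][:2]@A,"lat",s["tcp_pos"][:2]@B,"F",s["ft_force"],"Fu",s["ft_force"][:2]@A)
E
python3 look.py
```

```text
Traceback (most recent call last):
  File "look.py", line 4, in <module>
    r=spotter.trace("bell","side")[0];print("meas",round(r["conf"],2),np.round(r["bbox"],1))
      ~~~~~~~~~~~~~~~~~~~~~~~~~~~~^^^
IndexError: list index out of range
```

Request:
play_rows(
  motion=[
    {"dx": -0.15,"dy": 0,"dz": 0.05,"turn": 0},
    {"dx": -0.15,"dy": 0,"dz": 0.05,"turn": 0},
    {"dx": -0.15,"dy": 0,"dz": 0,"turn": 0},
    {"dx": -0.15,"dy": 0,"dz": 0,"turn": 0},
    {"dx": -0.15,"dy": 0,"dz": 0,"turn": 0},
    {"dx": -0.15,"dy": 0,"dz": 0,"turn": 0},
    {"dx": -0.1,"dy": 0,"dz": 0,"turn": 0},
    {"dx": -0.1,"dy": 0,"dz": 0,"turn": 0},
  ],
)

```text
time: 18.55
tcp_pos: [0.4743, 0.3799, 0.0466]
tcp_rot: [[-0.269, 0.963, 0.0], [0.963, 0.269, 0.0], [0.0, 0.0, -1.0]]
ft_force: [0.6, 0.7, -3.2]
width: 0.704
finger_force: 30.0
```

```bash
python3 look.py
```

```text
meas 0.92 [240.3 366.4 299.5 447.1]
0 [239. 338. 307. 448.]; 10 [239. 346. 307. 450.]; 20 [239. 356. 307. 451.]; 30 [239. 368. 307. 450.]; 40 [239. 380. 306. 449.]; 50 [239. 385. 305. 446.]; 60 [240. 383. 304. 460.]; 70 [240. 382. 303. 474.]; 80 [240. 382. 302. 486.]; 90 [241. 383. 301. 497.]; 
tcp [0.4743 0.3799 0.0466] u 0.24005502322247257 lat 0.5583012982930093 F [ 0.60727344  0.73684904 -3.23025826] Fu 0.548787744038599
```

Request:
play_rows(
  motion=[
    {"dx": -0.1,"dy": 0,"dz": 0,"turn": 0},
    {"dx": -0.1,"dy": 0,"dz": 0,"turn": 0},
    {"dx": -0.1,"dy": 0,"dz": 0,"turn": 0},
    {"dx": -0.1,"dy": 0,"dz": 0,"turn": 0},
    {"dx": 0,"dy": 0,"dz": 0,"turn": 0},
    {"dx": 0,"dy": 0,"dz": 0,"turn": 0},
    {"dx": 0,"dy": 0,"dz": 0,"turn": 0},
    {"dx": 0,"dy": 0,"dz": 0,"turn": 0},
  ],
)

```text
time: 19.32
tcp_pos: [0.4772, 0.3692, 0.0465]
tcp_rot: [[-0.27, 0.963, -0.0], [0.963, 0.27, 0.0], [0.0, 0.0, -1.0]]
ft_force: [0.3, 0.2, -2.5]
width: 0.706
finger_force: 30.0
```

```bash
python3 look.py
```

```text
meas 0.95 [242.3 357.6 299.4 438.3]
0 [241. 333. 308. 440.]; 10 [241. 341. 308. 442.]; 20 [241. 351. 308. 443.]; 30 [241. 362. 307. 442.]; 40 [241. 374. 307. 440.]; 50 [242. 378. 306. 440.]; 60 [242. 376. 305. 453.]; 70 [242. 375. 304. 466.]; 80 [243. 376. 303. 478.]; 90 [243. 377. 302. 489.]; 
tcp [0.4772 0.3692 0.0465] u 0.2289422387290167 lat 0.5581712853883728 F [ 0.30403449  0.18344627 -2.50249453] Fu 0.0959690301104566
```

Request:
play_rows(
  motion=[
    {"dx": 0.3,"dy": 0,"dz": 0,"turn": 0},
    {"dx": 0.4,"dy": 0,"dz": 0,"turn": 0},
    {"dx": 0.1,"dy": 0,"dz": 0,"turn": 0},
    {"dx": 0,"dy": 0,"dz": 0.1,"turn": 0},
    {"dx": 0,"dy": 0,"dz": 0.1,"turn": 0},
    {"dx": 0,"dy": 0,"dz": 0.09,"turn": 0},
    {"dx": -0.1,"dy": 0,"dz": 0,"turn": 0},
    {"dx": -0.15,"dy": 0,"dz": 0,"turn": 0},
  ],
)

```text
time: 20.08
tcp_pos: [0.4727, 0.3843, 0.0374]
tcp_rot: [[-0.27, 0.963, -0.001], [0.963, 0.27, -0.0], [-0.0, -0.001, -1.0]]
ft_force: [-0.2, -0.4, -2.5]
width: 0.706
finger_force: 30.0
```

Request:
play_rows(
  motion=[
    {"dx": -0.1,"dy": 0,"dz": 0,"turn": 0},
    {"dx": -0.1,"dy": 0,"dz": 0,"turn": 0},
    {"dx": -0.1,"dy": 0,"dz": 0,"turn": 0},
    {"dx": -0.1,"dy": 0,"dz": 0,"turn": 0},
    {"dx": -0.05,"dy": 0,"dz": 0,"turn": 0},
    {"dx": 0,"dy": 0,"dz": 0,"turn": 0},
    {"dx": 0,"dy": 0,"dz": 0,"turn": 0},
    {"dx": 0,"dy": 0,"dz": 0,"turn": 0},
  ],
)

```text
time: 20.75
tcp_pos: [0.4764, 0.3721, 0.0379]
tcp_rot: [[-0.27, 0.963, 0.0], [0.963, 0.27, 0.0], [0.0, 0.0, -1.0]]
ft_force: [0.2, 0.3, -2.4]
width: 0.709
finger_force: 30.0
```

```bash
python3 look.py
```

```text
meas 0.56 [242.8 367.  300.9 446.7]
0 [241. 339. 308. 447.]; 10 [241. 348. 308. 449.]; 20 [241. 357. 308. 450.]; 30 [241. 368. 307. 449.]; 40 [241. 380. 307. 448.]; 50 [242. 385. 306. 446.]; 60 [242. 383. 305. 459.]; 70 [242. 382. 304. 472.]; 80 [243. 383. 303. 485.]; 90 [243. 384. 302. 495.]; 
tcp [0.4764 0.3721 0.0379] u 0.23194908918324816 lat 0.5582020876234549 F [ 0.21570252  0.25863232 -2.4294785 ] Fu 0.19194468313479704
```

```bash
python3 - <<'E'
from pitch import *
f=vision.grab_frame("side");t=vision.grab_frame("top")
a=np.zeros((600,800,3),np.uint8)
A=cv2.resize(f["image"][320:470,215:325],None,fx=4,fy=4,interpolation=cv2.INTER_CUBIC);a[:600,:440]=A
A=cv2.resize(t["image"][200:300,100:190],None,fx=4,fy=4,interpolation=cv2.INTER_CUBIC);a[:400,440:800]=A
cv2.imwrite("pics/m8.png",a)
for ph in(-10,0,10,20):
    h=P(np.radians(ph),np.zeros(3),-.0034);print(ph,"topcam lip",np.round((proj(t,h[:48])-[100,200])*4)[::6].tolist(),"endface side",np.round((proj(f,h[96:])-[215,320])*4)[::12].tolist())
E
```

```text
-10 topcam lip [[287.0, 155.0], [312.0, 181.0], [331.0, 233.0], [333.0, 279.0], [316.0, 294.0], [290.0, 265.0], [271.0, 210.0], [272.0, 165.0]] endface side [[108.0, 441.0], [230.0, 507.0], [331.0, 450.0], [199.0, 383.0]]
0 topcam lip [[299.0, 160.0], [315.0, 188.0], [330.0, 239.0], [336.0, 284.0], [328.0, 296.0], [311.0, 266.0], [295.0, 211.0], [292.0, 168.0]] endface side [[107.0, 434.0], [226.0, 518.0], [331.0, 442.0], [202.0, 358.0]]
10 topcam lip [[304.0, 166.0], [312.0, 196.0], [324.0, 247.0], [333.0, 291.0], [334.0, 301.0], [326.0, 269.0], [313.0, 214.0], [305.0, 172.0]] endface side [[106.0, 425.0], [223.0, 524.0], [331.0, 432.0], [205.0, 335.0]]
20 topcam lip [[304.0, 174.0], [303.0, 205.0], [311.0, 256.0], [324.0, 298.0], [334.0, 306.0], [334.0, 273.0], [325.0, 219.0], [312.0, 178.0]] endface side [[106.0, 415.0], [220.0, 527.0], [331.0, 421.0], [208.0, 314.0]]
```

View pics/m8.png

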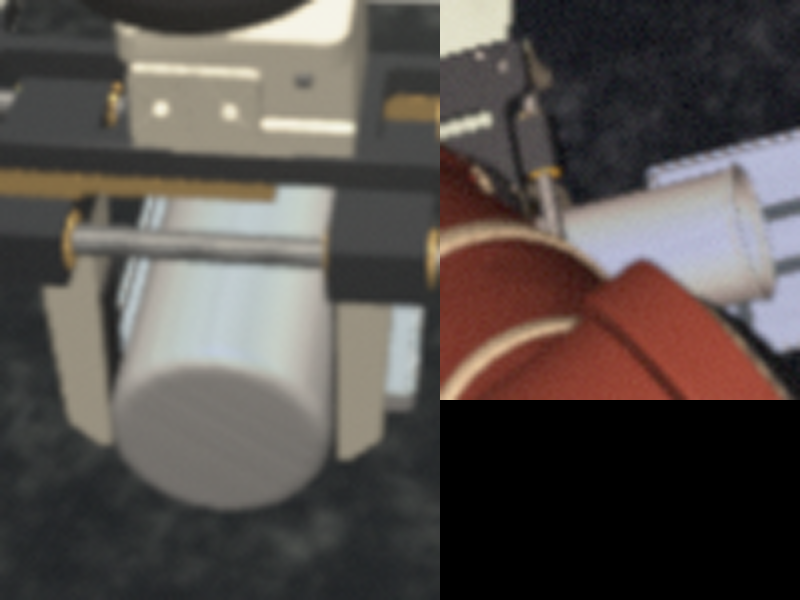

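Last picture: the end face spans rows 362–508 and the top view looks into the mouth, so the bell is level (≈0 to −3°) and its lip is passing over the rails. I back off and go lower.

Request:
play_rows(
  motion=[
    {"dx": 0.3,"dy": 0,"dz": 0,"turn": 0},
    {"dx": 0.4,"dy": 0,"dz": 0,"turn": 0},
    {"dx": 0.3,"dy": 0,"dz": 0,"turn": 0},
    {"dx": 0,"dy": 0,"dz": 0.1,"turn": 0},
    {"dx": 0,"dy": 0,"dz": 0.1,"turn": 0},
    {"dx": 0,"dy": 0,"dz": 0.1,"turn": 0},
    {"dx": 0,"dy": 0,"dz": 0.08,"turn": 0},
    {"dx": 0,"dy": 0,"dz": 0,"turn": 0},
  ],
)

```text
time: 21.62
tcp_pos: [0.4685, 0.3999, 0.026]
tcp_rot: [[-0.269, 0.963, -0.0], [0.963, 0.269, -0.001], [-0.001, -0.001, -1.0]]
ft_force: [-0.5, -0.4, -1.3]
width: 0.704
finger_force: 30.0
```

Request:
play_rows(
  motion=[
    {"dx": -0.1,"dy": 0,"dz": 0,"turn": 0},
    {"dx": -0.1,"dy": 0,"dz": 0,"turn": 0},
    {"dx": -0.1,"dy": 0,"dz": 0,"turn": 0},
    {"dx": -0.1,"dy": 0,"dz": 0,"turn": 0},
    {"dx": -0.1,"dy": 0,"dz": 0,"turn": 0},
    {"dx": 0,"dy": 0,"dz": 0,"turn": 0},
    {"dx": 0,"dy": 0,"dz": 0,"turn": 0},
    {"dx": 0,"dy": 0,"dz": 0,"turn": 0},
  ],
)

```text
time: 22.28
tcp_pos: [0.4702, 0.3947, 0.0287]
tcp_rot: [[-0.273, 0.962, 0.0], [0.962, 0.273, 0.015], [0.015, 0.004, -1.0]]
ft_force: [-3.9, 9.6, 0.2]
width: 0.704
finger_force: 30.0
```

```bash
python3 look.py|tail -1
```

```text
tcp [0.4702 0.3947 0.0287] u 0.2554377886136827 lat 0.5582954173043249 F [-3.88356351  9.56997377  0.17570519] Fu 10.25848260957503
```

Request:
play_rows(
  motion=[
    {"dx": -0.12,"dy": 0,"dz": 0,"turn": 0},
    {"dx": -0.12,"dy": 0,"dz": -0.05,"turn": 0},
    {"dx": -0.12,"dy": 0,"dz": -0.05,"turn": 0},
    {"dx": -0.12,"dy": 0,"dz": -0.1,"turn": 0},
    {"dx": 0,"dy": 0,"dz": 0,"turn": 0},
    {"dx": 0,"dy": 0,"dz": 0,"turn": 0},
    {"dx": 0,"dy": 0,"dz": 0,"turn": 0},
    {"dx": 0,"dy": 0,"dz": 0,"turn": 0},
  ],
)

```text
time: 23.05
tcp_pos: [0.472, 0.39, 0.0372]
tcp_rot: [[-0.277, 0.961, 0.001], [0.96, 0.277, 0.031], [0.029, 0.009, -1.0]]
ft_force: [-7.4, 18.0, 5.1]
width: 0.703
finger_force: 30.0
```

```bash
cat > face.py <<'E'
# pitch from the lower outline of the bell in the side picture (upper part is hidden by the gripper)
from pitch import *
A=np.array([-.266,.964])
f=vision.grab_frame("side")
r=spotter.trace("bell","side")
s=telemetry.read_state()
if r:
    m=r[0]["mask"];ys,xs=np.nonzero(m);print("meas",round(r[0]["conf"],2),np.round(r[0]["bbox"],1),m.sum())
    t=vision.grab_frame("top");rt=spotter.trace("bell","top")
    for q in rt[:1]: print("topbb",round(q["conf"],2),np.round(q["bbox"],1))
    for ph in range(-10,101,10):
        h=P(np.radians(ph),np.zeros(3),-.0034);k=proj(f,h);k2=proj(t,h);g=hullmask(f,h);print(ph,"bot",round(k[:,1].max()),"L/R",np.round([k[:,0].min(),k[:,0].max()]),"topcam R",round(k2[:,0].max()),"recall",round((g&m).sum()/m.sum(),3),"iou",round((g&m).sum()/(g|m).sum(),3))
print("tcp",np.round(s["tcp_pos"],4),"u",s["tcp_pos"][:2]@A,"F",np.round(s["ft_force"],1),"Fu",s["ft_force"][:2]@A)
E
python3 face.py
```

```text
tcp [0.472  0.39   0.0372] u 0.2503913963917124 F [-7.8 17.8  4. ] Fu 19.24492013157728
```

Request:
play_rows(
  motion=[
    {"dx": -0.08,"dy": 0,"dz": -0.12,"turn": 0},
    {"dx": -0.08,"dy": 0,"dz": -0.12,"turn": 0},
    {"dx": -0.08,"dy": 0,"dz": -0.12,"turn": 0},
    {"dx": -0.08,"dy": 0,"dz": -0.12,"turn": 0},
    {"dx": 0,"dy": 0,"dz": 0,"turn": 0},
    {"dx": 0,"dy": 0,"dz": 0,"turn": 0},
    {"dx": 0,"dy": 0,"dz": 0,"turn": 0},
    {"dx": 0,"dy": 0,"dz": 0,"turn": 0},
  ],
)

```text
time: 23.82
tcp_pos: [0.4756, 0.3788, 0.0518]
tcp_rot: [[-0.276, 0.961, 0.002], [0.961, 0.276, 0.028], [0.026, 0.009, -1.0]]
ft_force: [-7.4, 15.4, 7.6]
width: 0.707
finger_force: 30.0
```

```bash
python3 face.py
```

```text
meas 0.74 [239.1 358.5 298.5 450.9] 3830
topbb 0.71 [129.4 248.3 176.3 282.2]
-10 bot 443 L/R [239. 306.] topcam R 179 recall 0.943 iou 0.585
0 bot 446 L/R [239. 306.] topcam R 179 recall 0.971 iou 0.648
10 bot 448 L/R [239. 306.] topcam R 179 recall 0.988 iou 0.722
20 bot 448 L/R [239. 306.] topcam R 180 recall 0.989 iou 0.804
30 bot 448 L/R [239. 306.] topcam R 180 recall 0.897 iou 0.77
40 bot 446 L/R [239. 305.] topcam R 179 recall 0.82 iou 0.758
50 bot 445 L/R [239. 305.] topcam R 177 recall 0.777 iou 0.708
60 bot 459 L/R [239. 304.] topcam R 173 recall 0.817 iou 0.675
70 bot 472 L/R [240. 303.] topcam R 169 recall 0.838 iou 0.61
80 bot 484 L/R [240. 302.] topcam R 163 recall 0.843 iou 0.552
90 bot 495 L/R [241. 301.] topcam R 156 recall 0.835 iou 0.531
100 bot 504 L/R [241. 299.] topcam R 148 recall 0.818 iou 0.516
tcp [0.4756 0.3788 0.0518] u 0.23871198270538918 F [-7.5 15.4  6.7] Fu 16.838370827893122
```

Request:
play_rows(
  motion=[
    {"dx": -0.14,"dy": 0,"dz": -0.2,"turn": 0},
    {"dx": -0.14,"dy": 0,"dz": -0.2,"turn": 0},
    {"dx": -0.2,"dy": 0,"dz": -0.22,"turn": 0},
    {"dx": -0.2,"dy": 0,"dz": -0.22,"turn": 0},
    {"dx": -0.24,"dy": 0,"dz": -0.18,"turn": 0},
    {"dx": 0,"dy": 0,"dz": 0,"turn": 0},
    {"dx": 0,"dy": 0,"dz": 0,"turn": 0},
    {"dx": 0,"dy": 0,"dz": 0,"turn": 0},
  ],
)

```text
time: 24.68
tcp_pos: [0.4858, 0.3424, 0.0809]
tcp_rot: [[-0.271, 0.963, 0.003], [0.963, 0.271, 0.011], [0.01, 0.005, -1.0]]
ft_force: [-3.4, 5.8, 8.4]
width: 0.708
finger_force: 30.0
```

```bash
python3 face.py
```

```text
meas 0.9 [242.5 345.2 302.1 402.2] 2767
topbb 0.71 [137.9 243.1 187.8 276.5]
-10 bot 402 L/R [244. 309.] topcam R 194 recall 0.951 iou 0.478
0 bot 404 L/R [244. 309.] topcam R 194 recall 0.969 iou 0.526
10 bot 405 L/R [244. 309.] topcam R 194 recall 0.975 iou 0.583
20 bot 405 L/R [244. 309.] topcam R 194 recall 0.972 iou 0.658
30 bot 404 L/R [244. 308.] topcam R 195 recall 0.96 iou 0.75
40 bot 402 L/R [244. 308.] topcam R 194 recall 0.95 iou 0.838
50 bot 408 L/R [244. 307.] topcam R 191 recall 0.956 iou 0.791
60 bot 421 L/R [244. 306.] topcam R 187 recall 0.969 iou 0.682
70 bot 433 L/R [245. 305.] topcam R 182 recall 0.974 iou 0.589
80 bot 443 L/R [245. 304.] topcam R 176 recall 0.975 iou 0.522
90 bot 453 L/R [246. 303.] topcam R 169 recall 0.976 iou 0.474
100 bot 460 L/R [246. 302.] topcam R 161 recall 0.979 iou 0.443
tcp [0.4857 0.3425 0.0808] u 0.2009621418958491 F [-3.9  5.   9.3] Fu 5.86594723977616
```

Request:
play_rows(
  motion=[
    {"dx": -0.25,"dy": 0,"dz": -0.15,"turn": 0},
    {"dx": -0.25,"dy": 0,"dz": -0.14,"turn": 0},
    {"dx": -0.28,"dy": 0,"dz": -0.1,"turn": 0},
    {"dx": -0.28,"dy": 0,"dz": -0.08,"turn": 0},
    {"dx": 0,"dy": 0,"dz": 0,"turn": 0},
    {"dx": 0,"dy": 0,"dz": 0,"turn": 0},
    {"dx": 0,"dy": 0,"dz": 0,"turn": 0},
    {"dx": 0,"dy": 0,"dz": 0,"turn": 0},
  ],
)

```text
time: 25.55
tcp_pos: [0.4954, 0.305, 0.0914]
tcp_rot: [[-0.269, 0.963, 0.0], [0.963, 0.269, -0.001], [-0.001, 0.0, -1.0]]
ft_force: [-0.2, 1.1, 2.7]
width: 0.709
finger_force: 30.0
```

```bash
python3 face.py
```

```text
meas 0.57 [250.1 315.  306.9 399.1] 3793
topbb 0.74 [161.3 242.9 197.3 272.7]
-10 bot 373 L/R [251. 312.] topcam R 213 recall 0.668 iou 0.421
0 bot 375 L/R [250. 312.] topcam R 213 recall 0.68 iou 0.46
10 bot 376 L/R [250. 312.] topcam R 212 recall 0.681 iou 0.501
20 bot 376 L/R [250. 311.] topcam R 213 recall 0.67 iou 0.542
30 bot 374 L/R [250. 311.] topcam R 213 recall 0.644 iou 0.573
40 bot 372 L/R [251. 310.] topcam R 211 recall 0.628 iou 0.592
50 bot 383 L/R [251. 310.] topcam R 209 recall 0.741 iou 0.706
60 bot 394 L/R [251. 309.] topcam R 205 recall 0.894 iou 0.851
70 bot 405 L/R [251. 308.] topcam R 200 recall 0.98 iou 0.875
80 bot 415 L/R [252. 307.] topcam R 193 recall 0.977 iou 0.777
90 bot 423 L/R [252. 306.] topcam R 186 recall 0.96 iou 0.692
100 bot 429 L/R [253. 305.] topcam R 178 recall 0.939 iou 0.627
tcp [0.4953 0.3052 0.0912] u 0.16247347350532115 F [0.3 2.4 1.2] Fu 2.253400454083426
```

Request:
play_rows(
  motion=[
    {"dx": 0,"dy": 0,"dz": -0.45,"turn": 0},
    {"dx": 0,"dy": 0,"dz": -0.45,"turn": 0},
    {"dx": -0.35,"dy": 0,"dz": 0,"turn": 0},
    {"dx": -0.35,"dy": 0,"dz": 0,"turn": 0},
    {"dx": 0,"dy": 0,"dz": 0.1,"turn": 0},
    {"dx": 0,"dy": 0,"dz": 0.1,"turn": 0},
    {"dx": 0,"dy": 0,"dz": 0,"turn": 0},
    {"dx": 0,"dy": 0,"dz": 0,"turn": 0},
  ],
)

```text
time: 26.42
tcp_pos: [0.4999, 0.2855, 0.1115]
tcp_rot: [[-0.27, 0.963, -0.002], [0.963, 0.27, -0.001], [-0.0, -0.002, -1.0]]
ft_force: [0.7, -0.3, -3.2]
width: 0.707
finger_force: 30.0
```

```bash
python3 face.py | grep -v "^-10\|^[1-4]\?0 "
```

```text
meas 0.72 [253.3 295.1 310.5 381.1] 3704
topbb 0.33 [263.7 179.  367.7 294.4]
50 bot 363 L/R [254. 311.] topcam R 217 recall 0.768 iou 0.729
60 bot 374 L/R [254. 311.] topcam R 213 recall 0.914 iou 0.864
70 bot 384 L/R [254. 310.] topcam R 207 recall 0.992 iou 0.881
80 bot 393 L/R [254. 309.] topcam R 201 recall 0.985 iou 0.783
90 bot 400 L/R [255. 308.] topcam R 193 recall 0.971 iou 0.705
100 bot 406 L/R [255. 307.] topcam R 185 recall 0.949 iou 0.644
tcp [0.5002 0.2861 0.1121] u 0.1427804448710432 F [ 1.   0.7 -2.8] Fu 0.3825671199080378
```

Request:
play_rows(
  motion=[
    {"dx": 0,"dy": 0,"dz": 0.1,"turn": 0},
    {"dx": -0.05,"dy": 0,"dz": 0.1,"turn": 0},
    {"dx": -0.1,"dy": 0,"dz": 0.1,"turn": 0},
    {"dx": -0.1,"dy": 0,"dz": 0.05,"turn": 0},
    {"dx": -0.1,"dy": 0,"dz": 0,"turn": 0},
    {"dx": 0,"dy": 0,"dz": 0,"turn": 0},
    {"dx": 0,"dy": 0,"dz": 0,"turn": 0},
    {"dx": 0,"dy": 0,"dz": 0,"turn": 0},
  ],
)

```text
time: 27.28
tcp_pos: [0.5036, 0.2757, 0.1022]
tcp_rot: [[-0.27, 0.963, 0.0], [0.963, 0.27, 0.001], [0.0, 0.001, -1.0]]
ft_force: [-0.2, 0.7, -2.2]
width: 0.708
finger_force: 30.0
```

```bash
python3 face.py | grep -v "^-10\|^[1-4]\?0 "
```

```text
meas 0.91 [254.4 296.1 313.5 381. ] 3638
topbb 0.92 [176.6 238.8 208.1 265.2]
50 bot 363 L/R [255. 311.] topcam R 223 recall 0.753 iou 0.722
60 bot 374 L/R [255. 311.] topcam R 219 recall 0.901 iou 0.863
70 bot 384 L/R [255. 310.] topcam R 213 recall 0.979 iou 0.882
80 bot 392 L/R [256. 309.] topcam R 207 recall 0.973 iou 0.785
90 bot 399 L/R [256. 308.] topcam R 199 recall 0.955 iou 0.704
100 bot 405 L/R [257. 307.] topcam R 191 recall 0.933 iou 0.641
tcp [0.5035 0.2758 0.1022] u 0.13199496898435228 F [ 1.   0.1 -3.5] Fu -0.12722107296866264
```

Request:
play_rows(
  motion=[
    {"dx": 0,"dy": 0,"dz": 0.1,"turn": 0},
    {"dx": 0,"dy": 0,"dz": 0.1,"turn": 0},
    {"dx": 0,"dy": 0,"dz": 0.1,"turn": 0},
    {"dx": 0,"dy": 0,"dz": 0.1,"turn": 0},
    {"dx": 0,"dy": 0,"dz": 0,"turn": 0},
    {"dx": 0,"dy": 0,"dz": 0,"turn": 0},
    {"dx": 0,"dy": 0,"dz": 0,"turn": 0},
    {"dx": 0,"dy": 0,"dz": 0,"turn": 0},
  ],
)

```text
time: 28.15
tcp_pos: [0.503, 0.2801, 0.0962]
tcp_rot: [[-0.271, 0.962, 0.004], [0.962, 0.271, 0.006], [0.004, 0.005, -1.0]]
ft_force: [-7.5, -0.7, 28.1]
width: 0.707
finger_force: 30.1
```

```bash
python3 face.py | grep -v "^-10\|^[1-4]\?0 "
```

```text
meas 0.61 [252.5 304.1 308.7 380.1] 3413
topbb 0.62 [174.8 239.5 209.  267.8]
50 bot 368 L/R [254. 311.] topcam R 221 recall 0.796 iou 0.757
60 bot 379 L/R [254. 310.] topcam R 217 recall 0.953 iou 0.903
70 bot 389 L/R [255. 309.] topcam R 212 recall 0.984 iou 0.836
80 bot 398 L/R [255. 308.] topcam R 205 recall 0.974 iou 0.739
90 bot 405 L/R [255. 307.] topcam R 198 recall 0.958 iou 0.662
100 bot 411 L/R [256. 306.] topcam R 190 recall 0.931 iou 0.601
tcp [0.503  0.2802 0.0962] u 0.13627001634077718 F [-7.9  0.2 28.7] Fu 2.250463287427659
```

Request:
play_rows(
  motion=[
    {"dx": -0.2,"dy": 0,"dz": -0.02,"turn": 0},
    {"dx": -0.2,"dy": 0,"dz": -0.02,"turn": 0},
    {"dx": -0.2,"dy": 0,"dz": 0,"turn": 0},
    {"dx": -0.2,"dy": 0,"dz": 0,"turn": 0},
    {"dx": 0,"dy": 0,"dz": 0,"turn": 0},
    {"dx": 0,"dy": 0,"dz": 0,"turn": 0},
    {"dx": 0,"dy": 0,"dz": 0,"turn": 0},
    {"dx": 0,"dy": 0,"dz": 0,"turn": 0},
  ],
)

```text
time: 29.02
tcp_pos: [0.5101, 0.2548, 0.0942]
tcp_rot: [[-0.27, 0.963, 0.003], [0.963, 0.27, 0.003], [0.003, 0.003, -1.0]]
ft_force: [-3.9, -1.6, 13.3]
width: 0.703
finger_force: 30.0
```

```bash
sed -i 's/L=.101/L=.088/' pitch.py; python3 face.py | grep -v "^-10\|^[1-4]\?0 "
```

```text
meas 0.96 [256.9 291.5 310.2 381.7] 3939
topbb 0.69 [290.1 231.5 317.7 266.3]
50 bot 356 L/R [256. 312.] topcam R 230 recall 0.678 iou 0.651
60 bot 365 L/R [257. 311.] topcam R 226 recall 0.787 iou 0.738
70 bot 373 L/R [257. 310.] topcam R 221 recall 0.89 iou 0.822
80 bot 380 L/R [258. 309.] topcam R 216 recall 0.983 iou 0.903
90 bot 385 L/R [259. 309.] topcam R 209 recall 0.991 iou 0.857
100 bot 389 L/R [259. 308.] topcam R 202 recall 0.994 iou 0.817
tcp [0.5101 0.2549 0.0942] u 0.11001066927924406 F [-3.2 -1.2 13. ] Fu -0.27384169306957634
```

Request:
play_rows(
  motion=[
    {"dx": -0.2,"dy": 0,"dz": 0.02,"turn": 0},
    {"dx": -0.2,"dy": 0,"dz": 0.04,"turn": 0},
    {"dx": -0.15,"dy": 0,"dz": 0.05,"turn": 0},
    {"dx": -0.1,"dy": 0,"dz": 0.05,"turn": 0},
    {"dx": 0,"dy": 0,"dz": 0.05,"turn": 0},
    {"dx": 0,"dy": 0,"dz": 0,"turn": 0},
    {"dx": 0,"dy": 0,"dz": 0,"turn": 0},
    {"dx": 0,"dy": 0,"dz": 0,"turn": 0},
  ],
)

```text
time: 29.88
tcp_pos: [0.5159, 0.2348, 0.0881]
tcp_rot: [[-0.27, 0.963, 0.003], [0.963, 0.27, 0.001], [0.0, 0.003, -1.0]]
ft_force: [-2.7, -1.6, 15.6]
width: 0.705
finger_force: 30.0
```

```bash
python3 face.py | grep -v "^-10\|^[1-4]\?0 "
```

```text
meas 0.85 [261.6 288.8 310.1 382.2] 3935
50 bot 350 L/R [259. 312.] topcam R 240 recall 0.62 iou 0.585
60 bot 359 L/R [260. 312.] topcam R 237 recall 0.718 iou 0.662
70 bot 367 L/R [260. 311.] topcam R 232 recall 0.809 iou 0.733
80 bot 373 L/R [261. 310.] topcam R 226 recall 0.896 iou 0.807
90 bot 378 L/R [261. 310.] topcam R 220 recall 0.969 iou 0.876
100 bot 382 L/R [262. 309.] topcam R 213 recall 0.992 iou 0.876
tcp [0.5159 0.2348 0.088 ] u 0.08913433353491033 F [-2.7 -2.3 16.1] Fu -1.4993813398287543
```

Request:
play_rows(
  motion=[
    {"dx": 0,"dy": 0,"dz": 0.05,"turn": 0},
    {"dx": 0,"dy": 0,"dz": 0.05,"turn": 0},
    {"dx": 0,"dy": 0,"dz": 0.05,"turn": 0},
    {"dx": 0,"dy": 0,"dz": 0,"turn": 0},
    {"dx": 0,"dy": 0,"dz": 0,"turn": 0},
    {"dx": 0,"dy": 0,"dz": -0.1,"turn": 0},
    {"dx": 0,"dy": 0,"dz": -0.1,"turn": 0},
    {"dx": 0,"dy": 0,"dz": 0,"turn": 0},
  ],
)

```text
time: 30.75
tcp_pos: [0.516, 0.2339, 0.0875]
tcp_rot: [[-0.27, 0.963, 0.002], [0.963, 0.27, 0.001], [0.0, 0.002, -1.0]]
ft_force: [-0.3, -2.3, 6.7]
width: 0.708
finger_force: 30.0
```

Request:
play_rows(
  motion=[
    {"dx": 0,"dy": 0,"dz": -0.3,"turn": 0},
    {"dx": 0,"dy": 0,"dz": -0.6,"turn": 0},
    {"dx": 0,"dy": 0,"dz": -0.7,"turn": 0},
    {"dx": 0,"dy": 0,"dz": -0.7,"turn": 0},
    {"dx": 0,"dy": 0,"dz": -0.7,"turn": 0},
    {"dx": 0,"dy": 0,"dz": -0.6,"turn": 0},
    {"dx": 0,"dy": 0,"dz": -0.4,"turn": 0},
    {"dx": 0,"dy": 0,"dz": -0.1,"turn": 0},
  ],
)

```text
time: 31.42
tcp_pos: [0.5158, 0.2345, 0.2112]
tcp_rot: [[-0.27, 0.963, 0.003], [0.963, 0.27, 0.002], [0.001, 0.003, -1.0]]
ft_force: [0.9, 0.1, -3.5]
width: 0.708
finger_force: 30.0
```

```bash
python3 plan.py .5203 .0262 .2065 15.6; sed -i 's/L=.088/L=.0855/' pitch.py; python3 face.py | grep -v "^-10\|^[1-4]\?0 "
```

```text
t 31.4167 tcp [0.5158 0.2345 0.2112] yaw 15.7 turn 0.001 shift units [-6.728 -1.724  0.142] F [ 0.9  0.1 -3.5] w 65.9 ff 29.97406160691753 q [-0.12  0.54 -0.55  1.67  0.32  1.02 -0.5 ]
meas 0.28 [282.7 187.2 369.7 321.4] 3056
topbb 0.6 [194.  234.8 200.7 242.7]
50 bot 283 L/R [254. 313.] topcam R 230 recall 0.026 iou 0.012
60 bot 291 L/R [255. 312.] topcam R 226 recall 0.049 iou 0.021
70 bot 298 L/R [256. 312.] topcam R 221 recall 0.062 iou 0.025
80 bot 303 L/R [256. 311.] topcam R 215 recall 0.063 iou 0.025
90 bot 306 L/R [257. 310.] topcam R 208 recall 0.054 iou 0.021
100 bot 308 L/R [258. 309.] topcam R 201 recall 0.038 iou 0.014
tcp [0.515  0.2337 0.2092] u 0.08825817399847603 F [-0.5  0.1 -2.3] Fu 0.17788797021884592
```

Request:
play_rows(
  motion=[
    {"dx": -0.3,"dy": -0.08,"dz": 0,"turn": 0},
    {"dx": -0.5,"dy": -0.13,"dz": 0,"turn": 0},
    {"dx": -0.6,"dy": -0.15,"dz": 0,"turn": 0},
    {"dx": -0.7,"dy": -0.18,"dz": 0,"turn": 0},
    {"dx": -0.7,"dy": -0.18,"dz": 0,"turn": 0},
    {"dx": -0.7,"dy": -0.18,"dz": 0,"turn": 0},
    {"dx": -0.7,"dy": -0.18,"dz": 0,"turn": 0},
    {"dx": -0.7,"dy": -0.18,"dz": 0,"turn": 0},
  ],
)

```text
time: 32.28
tcp_pos: [0.5176, 0.0798, 0.2084]
tcp_rot: [[-0.269, 0.963, -0.002], [0.963, 0.269, -0.001], [-0.0, -0.002, -1.0]]
ft_force: [0.2, 0.3, -2.8]
width: 0.703
finger_force: 30.0
```

Request:
play_rows(
  motion=[
    {"dx": -0.6,"dy": -0.15,"dz": 0,"turn": 0},
    {"dx": -0.5,"dy": -0.13,"dz": 0,"turn": 0},
    {"dx": -0.35,"dy": -0.09,"dz": 0,"turn": 0},
    {"dx": -0.2,"dy": -0.05,"dz": 0,"turn": 0},
    {"dx": -0.1,"dy": -0.03,"dz": 0,"turn": 0},
    {"dx": -0.08,"dy": -0.02,"dz": 0,"turn": 0},
    {"dx": 0,"dy": 0,"dz": 0,"turn": 0},
    {"dx": 0,"dy": 0,"dz": 0,"turn": 0},
  ],
)

```text
time: 32.95
tcp_pos: [0.5196, 0.0263, 0.2094]
tcp_rot: [[-0.271, 0.963, 0.0], [0.963, 0.271, 0.001], [0.001, 0.0, -1.0]]
ft_force: [0.5, -0.6, -2.7]
width: 0.704
finger_force: 30.0
```

```bash
python3 plan.py .5203 .0262 .2065 15.6; python3 - <<'E'
from pitch import *
f=vision.grab_frame("side");r=spotter.trace("bell","side");print([(round(q["conf"],2),np.round(q["bbox"],1)) for q in r[:2]])
m=r[0]["mask"];s0=p.copy()
# rows of the lower outline, columns of left/right outline
out=[]
for y in range(int(r[0]["bbox"][1])+4,int(r[0]["bbox"][3])-3,6):
    xs=np.nonzero(m[y])[0]; out.append((y,xs.min(),xs.max()))
print(out)
for ph in(70,80,90,100,110):
    h=hullmask(f,P(np.radians(ph),np.zeros(3),-.0034));print(ph,np.round(proj(f,P(np.radians(ph),np.zeros(3),-.0034)).max(0)),round((h&m).sum()/m.sum(),3),round((h&m).sum()/(h|m).sum(),3))
h=hullmask(f,P(np.pi/2,np.zeros(3),-.0034));print([(y,np.nonzero(h[y])[0][[0,-1]].tolist()) for y,_,_ in out if h[y].any()])
E
```

```text
t 32.95 tcp [0.5196 0.0263 0.2094] yaw 15.7 turn 0.002 shift units [-0.009  0.022  0.098] F [ 0.5 -0.6 -2.7] w 65.5 ff 29.974165675230324 q [ 0.28  0.47 -0.55  1.8   0.3   0.95 -0.12]
[(0.59, array([307.1, 167.3, 350.5, 244.9]))]
[(171, np.int64(311), np.int64(347)), (177, np.int64(309), np.int64(348)), (183, np.int64(309), np.int64(347)), (189, np.int64(309), np.int64(347)), (195, np.int64(308), np.int64(346)), (201, np.int64(309), np.int64(347)), (207, np.int64(310), np.int64(347)), (213, np.int64(310), np.int64(347)), (219, np.int64(310), np.int64(346)), (225, np.int64(310), np.int64(346)), (231, np.int64(309), np.int64(346)), (237, np.int64(309), np.int64(346))]
70 [349. 239.] 0.91 0.849
80 [349. 242.] 0.954 0.893
90 [349. 243.] 0.978 0.922
100 [349. 243.] 0.972 0.92
110 [349. 241.] 0.947 0.893
[(171, [310, 349]), (177, [310, 349]), (183, [310, 349]), (189, [310, 349]), (195, [310, 348]), (201, [310, 348]), (207, [310, 348]), (213, [309, 348]), (219, [309, 348]), (225, [309, 348]), (231, [309, 348]), (237, [310, 347])]
```

Request:
play_rows(
  motion=[
    {"dx": -0.06,"dy": 0.02,"dz": 0.1,"turn": 0},
    {"dx": 0,"dy": 0,"dz": 0.2,"turn": 0},
    {"dx": 0,"dy": 0,"dz": 0.25,"turn": 0},
    {"dx": 0,"dy": 0,"dz": 0.25,"turn": 0},
    {"dx": 0,"dy": 0,"dz": 0.2,"turn": 0},
    {"dx": 0,"dy": 0,"dz": 0.12,"turn": 0},
    {"dx": 0,"dy": 0,"dz": 0.1,"turn": 0},
    {"dx": 0,"dy": 0,"dz": 0.08,"turn": 0},
  ],
)

```text
time: 33.72
tcp_pos: [0.5204, 0.0281, 0.1749]
tcp_rot: [[-0.272, 0.962, 0.001], [0.962, 0.272, 0.003], [0.003, 0.002, -1.0]]
ft_force: [-10.9, 5.3, 31.3]
width: 0.706
finger_force: 29.9
```

```bash
python3 plan.py .5203 .0258 .2065 15.6
```

```text
t 33.7167 tcp [0.5204 0.0281 0.1749] yaw 15.8 turn 0.003 shift units [-0.07  -0.022 -1.053] F [-10.9   5.3  31.3] w 65.6 ff 29.911185150995152 q [ 0.27  0.51 -0.54  1.84  0.33  0.87 -0.15]
```

Request:
play_rows(
  motion=[
    {"dx": 0,"dy": 0,"dz": -0.2,"turn": 0},
    {"dx": 0,"dy": 0,"dz": -0.3,"turn": 0},
    {"dx": 0,"dy": 0,"dz": -0.3,"turn": 0},
    {"dx": 0,"dy": 0,"dz": -0.3,"turn": 0},
    {"dx": 0,"dy": 0,"dz": -0.1,"turn": 0},
    {"dx": 0,"dy": 0,"dz": 0,"turn": 0},
    {"dx": 0,"dy": 0,"dz": 0,"turn": 0},
    {"dx": 0,"dy": 0,"dz": 0,"turn": 0},
  ],
)

```text
time: 34.38
tcp_pos: [0.5203, 0.0234, 0.2059]
tcp_rot: [[-0.269, 0.963, -0.001], [0.963, 0.269, -0.0], [0.0, -0.001, -1.0]]
ft_force: [-0.9, -0.7, -1.5]
width: 0.703
finger_force: 30.0
```

```bash
cat > bf.py <<'E'
from pitch import *
f=vision.grab_frame("side")
r=spotter.trace("bell","side");m=r[0]["mask"];print(round(r[0]["conf"],2),np.round(r[0]["bbox"],1))
def cost(q,L):
    h=hullmask(f,P(q[0],q[1]*R[:,0]+q[2]*R[:,1],0,L));return 1-(h&m).sum()/(h|m).sum()
for L in(.078,.082,.086,.09,.094):
    b=min((minimize(cost,[p0,.002,0],(L,),method="Nelder-Mead",options=dict(initial_simplex=[[p0,.002,0],[p0+.12,.002,0],[p0,.008,0],[p0,.002,.004]])) for p0 in(1.4,1.55)),key=lambda r:r.fun)
    print(L,"ph",np.degrees(b.x[0]).round(1),"off tx,ty mm",np.round(b.x[1:]*1e3,1),round(b.fun,3))
c=fitc(f,*(p+.0*R[:,0])[:2],p[2]-.0855,.035,.015);print("lip circle",c)
print("tcp",np.round(s["tcp_pos"],4),np.round(s["ft_force"],1))
# cartridge
for q in spotter.trace("cartridge","side")[:4]: print("cart",round(q["conf"],2),np.round(q["bbox"],1),f["image"][q["mask"]].mean(0).round())
print("cart expected",[np.round([*k.min(0),*k.max(0)],1) for k in[proj(f,np.concatenate([np.c_[.5203+.0265*np.cos(a),.0258+.0265*np.sin(a),np.full(48,z)] for z in(.034,.114)]))]])
E
python3 bf.py
```

```text
0.81 [312.  167.4 347.4 242.6]
0.078 ph 101.4 off tx,ty mm [17.4  3.4] 0.098
0.082 ph 102.2 off tx,ty mm [7.4 2.5] 0.079
0.086 ph 75.8 off tx,ty mm [14.3  1.5] 0.061
0.09 ph 77.2 off tx,ty mm [4.1 2.6] 0.039
0.094 ph 77.9 off tx,ty mm [-4.4  3.2] 0.026
lip circle [ 0.5268  0.0159 15.7769]
tcp [0.5203 0.0234 0.2059] [-0.9 -0.7 -1.5]
cart 0.8 [313.2 244.4 340.2 291.1] [153. 166. 169.]
cart 0.79 [301.5 212.2 314.8 248.3] [110. 119.  64.]
cart 0.61 [407.8 225.6 431.4 266.1] [114. 124.  66.]
cart 0.4 [390.7 209.6 420.2 240.2] [150. 160. 159.]
cart expected [array([313.1, 241. , 342.1, 291.9])]
```

The bell touched the cartridge's rim because it sits off-centre in the grip. I'll square it on the free bench, let go, measure it from above and regrip it centred.

Request:
play_rows(
  motion=[
    {"dx": 0.4,"dy": -0.2,"dz": 0,"turn": 0},
    {"dx": 0.6,"dy": -0.3,"dz": 0,"turn": 0},
    {"dx": 0.7,"dy": -0.4,"dz": 0,"turn": 0},
    {"dx": 0.7,"dy": -0.4,"dz": 0,"turn": 0},
    {"dx": 0.7,"dy": -0.4,"dz": 0,"turn": 0},
    {"dx": 0.7,"dy": -0.4,"dz": 0,"turn": 0},
    {"dx": 0.5,"dy": -0.3,"dz": 0,"turn": 0},
    {"dx": 0.27,"dy": -0.13,"dz": 0,"turn": 0},
  ],
)

```text
time: 35.2
tcp_pos: [0.4076, 0.1376, 0.2065]
tcp_rot: [[-0.274, 0.962, -0.001], [0.962, 0.274, 0.0], [0.001, -0.001, -1.0]]
ft_force: [-0.9, -0.5, -2.4]
width: 0.704
finger_force: 30.0
```

Request:
play_rows(
  motion=[
    {"dx": 0,"dy": 0,"dz": 0.3,"turn": 0},
    {"dx": 0,"dy": 0,"dz": 0.6,"turn": 0},
    {"dx": 0,"dy": 0,"dz": 0.7,"turn": 0},
    {"dx": 0,"dy": 0,"dz": 0.7,"turn": 0},
    {"dx": 0,"dy": 0,"dz": 0.6,"turn": 0},
    {"dx": 0,"dy": 0,"dz": 0.5,"turn": 0},
    {"dx": 0,"dy": 0,"dz": 0.3,"turn": 0},
    {"dx": 0,"dy": 0,"dz": 0,"turn": 0},
  ],
)

```text
time: 35.87
tcp_pos: [0.41, 0.1341, 0.0934]
tcp_rot: [[-0.269, 0.963, -0.004], [0.963, 0.269, -0.002], [-0.0, -0.004, -1.0]]
ft_force: [0.2, -0.0, -2.1]
width: 0.708
finger_force: 30.0
```

```bash
python3 plan.py .41 .135 .066 15.6; python3 bf.py|grep -v cart
```

```text
t 35.8667 tcp [0.41   0.1341 0.0934] yaw 15.6 turn -0.0 shift units [0.029 0.011 0.913] F [ 0.2 -0.  -2.1] w 65.9 ff 29.96695415553404 q [-0.04  0.53 -0.47  2.16  0.44  0.55 -0.56]
0.63 [349.2 265.7 398.1 347.6]
0.078 ph 73.5 off tx,ty mm [27.3  2.2] 0.053
0.082 ph 75.3 off tx,ty mm [21.2  2. ] 0.045
0.086 ph 77.4 off tx,ty mm [15.6  1.3] 0.039
0.09 ph 79.2 off tx,ty mm [9.4 0.7] 0.03
0.094 ph 80.8 off tx,ty mm [ 2.1 -0.1] 0.021
lip circle [ 0.4096  0.1366 39.9448]
tcp [0.41   0.1341 0.0934] [ 0.2 -0.  -2.1]
```

Request:
play_rows(
  motion=[
    {"dx": 0,"dy": 0,"dz": 0.2,"turn": 0},
    {"dx": 0,"dy": 0,"dz": 0.2,"turn": 0},
    {"dx": 0,"dy": 0,"dz": 0.15,"turn": 0},
    {"dx": 0,"dy": 0,"dz": 0.1,"turn": 0},
    {"dx": -0.05,"dy": 0,"dz": 0.1,"turn": 0},
    {"dx": -0.1,"dy": 0,"dz": 0.05,"turn": 0},
    {"dx": -0.1,"dy": 0,"dz": 0.05,"turn": 0},
    {"dx": 0,"dy": 0,"dz": 0,"turn": 0},
  ],
)

```text
time: 36.68
tcp_pos: [0.4127, 0.1269, 0.0696]
tcp_rot: [[-0.268, 0.963, -0.001], [0.963, 0.268, -0.001], [-0.001, -0.001, -1.0]]
ft_force: [0.6, 0.1, -3.0]
width: 0.701
finger_force: 30.0
```

```bash
python3 plan.py .41 .135 .066 15.6; python3 bf.py|grep -v cart
```

```text
t 36.6833 tcp [0.4127 0.1269 0.0696] yaw 15.6 turn -0.001 shift units [ 0.283 -0.015  0.119] F [ 0.6  0.1 -3. ] w 65.2 ff 29.966758357768413 q [-0.06  0.57 -0.42  2.18  0.49  0.49 -0.59]
0.9 [348.5 272.4 394.4 356.7]
0.078 ph 74.0 off tx,ty mm [26.8  2.4] 0.064
0.082 ph 75.7 off tx,ty mm [21.  2.] 0.056
0.086 ph 76.5 off tx,ty mm [16.3  1.8] 0.048
0.09 ph 78.5 off tx,ty mm [9.6 1.4] 0.041
0.094 ph 80.9 off tx,ty mm [3.2 1.1] 0.032
lip circle [ 0.4122  0.1295 40.5115]
tcp [0.4127 0.1269 0.0696] [ 0.6  0.1 -3. ]
```

Request:
play_rows(
  motion=[
    {"dx": 0,"dy": 0,"dz": 0.1,"turn": 0},
    {"dx": 0,"dy": 0,"dz": 0.1,"turn": 0},
    {"dx": -0.03,"dy": 0,"dz": 0.06,"turn": 0},
    {"dx": -0.05,"dy": 0,"dz": 0.06,"turn": 0},
    {"dx": -0.05,"dy": 0,"dz": 0.06,"turn": 0},
    {"dx": -0.05,"dy": 0,"dz": 0.06,"turn": 0},
    {"dx": 0,"dy": 0,"dz": 0,"turn": 0},
    {"dx": 0,"dy": 0,"dz": 0,"turn": 0},
  ],
)

```text
time: 37.5
tcp_pos: [0.415, 0.121, 0.06]
tcp_rot: [[-0.269, 0.963, 0.004], [0.963, 0.269, -0.005], [-0.006, 0.002, -1.0]]
ft_force: [-4.7, -6.7, 35.3]
width: 0.703
finger_force: 30.0
```

```bash
python3 plan.py .41 .135 .066 15.6; python3 bf.py|grep -v cart
```

```text
t 37.5 tcp [0.415 0.121 0.06 ] yaw 15.6 turn -0.0 shift units [ 0.495 -0.035 -0.202] F [-4.7 -6.7 35.3] w 65.4 ff 30.0371498381719 q [-0.06  0.58 -0.4   2.19  0.52  0.46 -0.6 ]
0.8 [345.2 277.8 394.4 357.7]
0.078 ph 79.5 off tx,ty mm [21.   1.3] 0.054
0.082 ph 80.6 off tx,ty mm [14.9  1.1] 0.047
0.086 ph 82.1 off tx,ty mm [8.9 0.5] 0.037
0.09 ph 85.2 off tx,ty mm [1.2 0. ] 0.032
0.094 ph 87.9 off tx,ty mm [-5.4 -0.5] 0.026
lip circle [ 0.4139  0.1231 40.8914]
tcp [0.415 0.121 0.06 ] [-4.7 -6.7 35.3]
```

Request:
play_rows(
  motion=[
    {"dx": -0.08,"dy": 0,"dz": 0,"turn": 0},
    {"dx": -0.08,"dy": 0,"dz": 0,"turn": 0},
    {"dx": 0,"dy": 0,"dz": 0.04,"turn": 0},
    {"dx": 0,"dy": 0,"dz": 0,"turn": 0},
    {"dx": 0,"dy": 0,"dz": 0,"turn": 0},
    {"dx": 0.08,"dy": 0,"dz": -0.06,"turn": 0},
    {"dx": 0,"dy": 0,"dz": -0.06,"turn": 0},
    {"dx": 0,"dy": 0,"dz": 0,"turn": 0},
  ],
)

```text
time: 38.32
tcp_pos: [0.4152, 0.1209, 0.0596]
tcp_rot: [[-0.27, 0.963, 0.001], [0.963, 0.27, 0.001], [0.0, 0.002, -1.0]]
ft_force: [-1.4, 0.9, 9.7]
width: 0.71
finger_force: 30.0
```

Request:
play_rows(
  motion=[
    {"dx": 0,"dy": 0,"dz": 0,"turn": 0},
    {"dx": 0,"dy": 0,"dz": 0,"turn": 0},
    {"dx": 0,"dy": 0,"dz": 0,"turn": 0},
    {"dx": 0,"dy": 0,"dz": 0,"turn": 0},
    {"dx": 0,"dy": 0,"dz": 0,"turn": 0},
    {"dx": 0,"dy": 0,"dz": 0,"turn": 0},
    {"dx": 0,"dy": 0,"dz": 0,"turn": 0},
    {"dx": 0,"dy": 0,"dz": 0,"turn": 0},
  ],
  gripper=88,
)

```text
time: 38.98
tcp_pos: [0.4148, 0.1205, 0.059]
tcp_rot: [[-0.27, 0.963, -0.0], [0.963, 0.27, 0.0], [0.0, -0.0, -1.0]]
ft_force: [-0.3, -0.4, 1.0]
width: 0.945
finger_force: 0.0
```

```bash
python3 plan.py .41 .135 .2 15.6; python3 bf.py|grep -v cart
```

```text
t 38.9833 tcp [0.4148 0.1205 0.059 ] yaw 15.6 turn 0.001 shift units [ 0.51  -0.023 -4.699] F [-0.3 -0.4  1. ] w 87.9 ff 0.0 q [-0.05  0.59 -0.4   2.19  0.52  0.46 -0.59]
0.94 [347.2 274.1 393.7 356.3]
0.078 ph 79.3 off tx,ty mm [20.3  1.5] 0.047
0.082 ph 81.5 off tx,ty mm [13.8  1.4] 0.04
0.086 ph 83.7 off tx,ty mm [7.3 0.8] 0.033
0.09 ph 86.3 off tx,ty mm [-0.1  0.1] 0.024
0.094 ph 88.7 off tx,ty mm [-7.2 -0.2] 0.019
lip circle [ 0.4143  0.1225 40.2739]
tcp [0.4148 0.1205 0.059 ] [-0.3 -0.4  1. ]
```

Request:
play_rows(
  motion=[
    {"dx": 0,"dy": 0,"dz": -0.3,"turn": 0},
    {"dx": 0,"dy": 0,"dz": -0.7,"turn": 0},
    {"dx": 0,"dy": 0,"dz": -0.7,"turn": 0},
    {"dx": 0.3,"dy": 0.2,"dz": -0.7,"turn": 0},
    {"dx": 0.9,"dy": 0.3,"dz": 0,"turn": 0},
    {"dx": 0.9,"dy": 0.3,"dz": 0,"turn": 0},
    {"dx": 0.9,"dy": 0.3,"dz": 0,"turn": 0},
    {"dx": 0.9,"dy": 0.3,"dz": 0,"turn": 0},
  ],
)

```text
time: 39.8
tcp_pos: [0.4237, 0.2454, 0.1313]
tcp_rot: [[-0.269, 0.963, 0.0], [0.963, 0.269, -0.0], [-0.0, 0.0, -1.0]]
ft_force: [0.5, 0.4, -0.3]
width: 0.943
finger_force: 0.0
```

Request:
play_rows(
  motion=[
    {"dx": 0.9,"dy": 0.3,"dz": 0,"turn": 0},
    {"dx": 0.9,"dy": 0.3,"dz": 0,"turn": 0},
    {"dx": 0.9,"dy": 0.3,"dz": 0,"turn": 0},
    {"dx": 0.6,"dy": 0.3,"dz": 0,"turn": 0},
    {"dx": 0,"dy": 0,"dz": 0,"turn": 0},
    {"dx": 0,"dy": 0,"dz": 0,"turn": 0},
    {"dx": 0,"dy": 0,"dz": 0,"turn": 0},
    {"dx": 0,"dy": 0,"dz": 0,"turn": 0},
  ],
)

```text
time: 40.47
tcp_pos: [0.4318, 0.3476, 0.1308]
tcp_rot: [[-0.268, 0.963, -0.0], [0.963, 0.268, -0.002], [-0.002, -0.001, -1.0]]
ft_force: [-0.1, -0.6, 0.3]
width: 0.949
finger_force: 0.0
```

```bash
cat > bc.py <<'E'
from fit import *
A=np.array([-.27,.963]);B=np.array([.963,.27])
a=np.linspace(0,2*np.pi,48)
for n in("top","side"):
    f=vision.grab_frame(n)
    r=spotter.trace("bell",n)
    for q in r[:1]:
        m=q["mask"];print(n,round(q["conf"],2),np.round(q["bbox"],1))
        def cost(x): 
            h=hullmask(f,np.concatenate([np.c_[x[0]+r_*np.cos(a),x[1]+r_*np.sin(a),np.full(48,z)] for z,r_ in((0,.035),(.004,.035),(.12,.033))]));return 1-(h&m).sum()/(h|m).sum()
        b=minimize(cost,[.416,.122],method="Nelder-Mead",options=dict(initial_simplex=[[.416,.122],[.426,.122],[.416,.132]]));print(" sil",b.x.round(4),round(b.fun,3),"u",b.x@A,"lat",b.x@B)
        c=fitc(f,b.x[0],b.x[1],.12,.033,.008);print(" top circle",c,"u",c[:2]@A,"lat",c[:2]@B)
    c=fitc(f,.517,.027,.024,.047,.01);print(" base",c,"u",c[:2]@A,"lat",c[:2]@B)
    c=fitc(f,.517,.027,.114,.0265,.01);print(" cart",c,"u",c[:2]@A,"lat",c[:2]@B)
    cc=fitc(f,.517,.027,.114,.0125,.01);print(" cartbore",cc)
E
python3 bc.py; python3 plan.py .415 .122 .2 15.6
```

```text
top 0.79 [230.8 288.3 269.8 324.9]
 sil [0.4112 0.1338] 0.065 u 0.01784358270263667 lat 0.4321637751846313
 top circle [ 0.4112  0.1343 78.4524] u 0.018306899999999987 lat 0.4322466
 base [5.17000e-01 2.70000e-02 3.69373e+01] u -0.11358900000000002 lat 0.505161
 cart [5.1900e-01 2.8500e-02 5.3634e+01] u -0.1126845 lat 0.5074919999999999
 cartbore [5.175e-01 2.850e-02 8.000e+01]
side 0.57 [347.6 287.8 389.8 359.1]
 sil [0.4145 0.1296] 0.752 u 0.012842792972087845 lat 0.43417157136726386
 top circle [ 0.4225  0.1216 11.6753] u 0.003025799999999986 lat 0.4396995
 base [ 0.5185  0.0305 23.7756] u -0.11062350000000001 lat 0.5075505
 cart [ 0.527   0.017  11.9846] u -0.12591900000000003 lat 0.512091
 cartbore [0.527  0.033  8.6988]
t 40.6667 tcp [0.4319 0.3485 0.1312] yaw 15.6 turn -0.001 shift units [-7.12  -2.573 -2.29 ] F [ 0.8 -0.2 -0.5] w 88.1 ff 0.0 q [-0.4   0.62 -0.5   1.8   0.39  0.83 -0.81]
```

Top camera: the bell's axis is at u=0.018 but the TCP was at 0.004, so it was gripped about 12 mm off centre, which explains the miss. Regripping it centred.

Request:
play_rows(
  motion=[
    {"dx": -0.6,"dy": -0.22,"dz": -0.3,"turn": 0},
    {"dx": -0.88,"dy": -0.33,"dz": 0,"turn": 0},
    {"dx": -0.9,"dy": -0.33,"dz": 0,"turn": 0},
    {"dx": -0.9,"dy": -0.33,"dz": 0,"turn": 0},
    {"dx": -0.9,"dy": -0.33,"dz": 0,"turn": 0},
    {"dx": -0.9,"dy": -0.33,"dz": 0,"turn": 0},
    {"dx": -0.9,"dy": -0.33,"dz": 0,"turn": 0},
    {"dx": -0.8,"dy": -0.33,"dz": 0,"turn": 0},
  ],
)

```text
time: 41.33
tcp_pos: [0.4132, 0.1309, 0.1403]
tcp_rot: [[-0.268, 0.963, 0.0], [0.963, 0.268, -0.001], [-0.001, 0.0, -1.0]]
ft_force: [0.8, 0.4, -0.3]
width: 0.95
finger_force: 0.0
```

Request:
play_rows(
  motion=[
    {"dx": 0,"dy": 0,"dz": 0,"turn": 0},
    {"dx": 0,"dy": 0,"dz": 0,"turn": 0},
    {"dx": 0,"dy": 0,"dz": 0,"turn": 0},
    {"dx": 0,"dy": 0,"dz": 0,"turn": 0},
    {"dx": 0,"dy": 0,"dz": 0,"turn": 0},
    {"dx": 0,"dy": 0,"dz": 0,"turn": 0},
    {"dx": 0,"dy": 0,"dz": 0,"turn": 0},
    {"dx": 0,"dy": 0,"dz": 0,"turn": 0},
  ],
)

```text
time: 42.0
tcp_pos: [0.4134, 0.1337, 0.1401]
tcp_rot: [[-0.271, 0.963, 0.0], [0.963, 0.271, 0.0], [0.0, 0.0, -1.0]]
ft_force: [-0.1, 0.3, -0.2]
width: 0.946
finger_force: 0.0
```

```bash
python3 plan.py .4137 .132 .076 15.6
```

```text
t 42.0 tcp [0.4134 0.1337 0.1401] yaw 15.7 turn 0.002 shift units [-0.058 -0.005  2.136] F [-0.1  0.3 -0.2] w 87.9 ff 0.0 q [ 0.03  0.45 -0.54  2.1   0.37  0.68 -0.49]
```

Request:
play_rows(
  motion=[
    {"dx": -0.04,"dy": 0,"dz": 0.2,"turn": 0},
    {"dx": 0,"dy": 0,"dz": 0.4,"turn": 0},
    {"dx": 0,"dy": 0,"dz": 0.5,"turn": 0},
    {"dx": 0,"dy": 0,"dz": 0.5,"turn": 0},
    {"dx": 0,"dy": 0,"dz": 0.4,"turn": 0},
    {"dx": 0,"dy": 0,"dz": 0.13,"turn": 0},
    {"dx": 0,"dy": 0,"dz": 0,"turn": 0},
    {"dx": 0,"dy": 0,"dz": 0,"turn": 0},
  ],
)

```text
time: 42.67
tcp_pos: [0.4138, 0.1322, 0.0762]
tcp_rot: [[-0.27, 0.963, -0.0], [0.963, 0.27, 0.0], [0.0, -0.0, -1.0]]
ft_force: [0.1, 0.4, -0.2]
width: 0.945
finger_force: 0.0
```

Request:
play_rows(
  motion=[
    {"dx": 0,"dy": 0,"dz": 0,"turn": 0},
    {"dx": 0,"dy": 0,"dz": 0,"turn": 0},
    {"dx": 0,"dy": 0,"dz": 0,"turn": 0},
    {"dx": 0,"dy": 0,"dz": 0,"turn": 0},
    {"dx": 0,"dy": 0,"dz": 0,"turn": 0},
    {"dx": 0,"dy": 0,"dz": 0,"turn": 0},
    {"dx": 0,"dy": 0,"dz": 0,"turn": 0},
    {"dx": 0,"dy": 0,"dz": 0,"turn": 0},
  ],
  gripper=55,
)

```text
time: 43.33
tcp_pos: [0.4132, 0.1317, 0.0765]
tcp_rot: [[-0.27, 0.963, -0.001], [0.963, 0.27, -0.001], [-0.001, -0.001, -1.0]]
ft_force: [-2.3, -0.2, 5.8]
width: 0.714
finger_force: 30.0
```

```bash
python3 plan.py .4137 .132 .215 15.6
```

```text
t 43.3333 tcp [0.4132 0.1317 0.0765] yaw 15.6 turn 0.001 shift units [ 1.000e-03  1.300e-02 -4.618e+00] F [-2.3 -0.2  5.8] w 66.4 ff 29.956132376610185 q [-0.05  0.56 -0.44  2.17  0.48  0.51 -0.59]
```

Request:
play_rows(
  motion=[
    {"dx": 0,"dy": 0,"dz": -0.3,"turn": 0},
    {"dx": 0,"dy": 0,"dz": -0.6,"turn": 0},
    {"dx": 0,"dy": 0,"dz": -0.7,"turn": 0},
    {"dx": 0,"dy": 0,"dz": -0.7,"turn": 0},
    {"dx": 0,"dy": 0,"dz": -0.7,"turn": 0},
    {"dx": 0,"dy": 0,"dz": -0.7,"turn": 0},
    {"dx": 0,"dy": 0,"dz": -0.6,"turn": 0},
    {"dx": 0,"dy": 0,"dz": -0.35,"turn": 0},
  ],
)

```text
time: 44.0
tcp_pos: [0.4146, 0.1325, 0.2178]
tcp_rot: [[-0.27, 0.963, 0.003], [0.963, 0.27, 0.001], [0.0, 0.004, -1.0]]
ft_force: [0.8, 0.3, -2.8]
width: 0.71
finger_force: 29.9
```

```bash
python3 plan.py .5198 .0256 .216 15.6
```

```text
t 44.0 tcp [0.4146 0.1325 0.2178] yaw 15.7 turn 0.001 shift units [-4.377  2.42   0.068] F [ 0.8  0.3 -2.8] w 66.0 ff 29.935574770715903 q [ 0.11  0.34 -0.62  2.    0.25  0.88 -0.37]
```

Request:
play_rows(
  motion=[
    {"dx": -0.3,"dy": 0.16,"dz": 0,"turn": 0},
    {"dx": -0.5,"dy": 0.28,"dz": 0,"turn": 0},
    {"dx": -0.7,"dy": 0.39,"dz": 0,"turn": 0},
    {"dx": -0.8,"dy": 0.44,"dz": 0,"turn": 0},
    {"dx": -0.8,"dy": 0.44,"dz": 0,"turn": 0},
    {"dx": -0.6,"dy": 0.33,"dz": 0,"turn": 0},
    {"dx": -0.4,"dy": 0.22,"dz": 0,"turn": 0},
    {"dx": -0.27,"dy": 0.16,"dz": 0,"turn": 0},
  ],
)

```text
time: 44.67
tcp_pos: [0.5196, 0.023, 0.2145]
tcp_rot: [[-0.267, 0.964, -0.002], [0.964, 0.267, -0.0], [0.0, -0.002, -1.0]]
ft_force: [-0.1, 0.6, -2.1]
width: 0.71
finger_force: 29.9
```

Request:
play_rows(
  motion=[
    {"dx": 0,"dy": 0,"dz": 0,"turn": 0},
    {"dx": 0,"dy": 0,"dz": 0,"turn": 0},
    {"dx": 0,"dy": 0,"dz": 0,"turn": 0},
    {"dx": 0,"dy": 0,"dz": 0,"turn": 0},
    {"dx": 0,"dy": 0,"dz": 0,"turn": 0},
    {"dx": 0,"dy": 0,"dz": 0,"turn": 0},
    {"dx": 0,"dy": 0,"dz": 0,"turn": 0},
    {"dx": 0,"dy": 0,"dz": 0,"turn": 0},
  ],
)

```text
time: 45.33
tcp_pos: [0.5189, 0.0255, 0.2158]
tcp_rot: [[-0.27, 0.963, 0.0], [0.963, 0.27, -0.0], [-0.0, 0.0, -1.0]]
ft_force: [-0.3, 0.6, -3.3]
width: 0.712
finger_force: 29.9
```

```bash
python3 plan.py .5198 .0256 .216 15.6;  python3 plan.py .5198 .0256 .216 15.6|cut -c1-60
```

```text
t 45.3333 tcp [0.5189 0.0255 0.2158] yaw 15.7 turn 0.001 shift units [-0.006  0.03  -0.007] F [-0.3  0.6 -3.3] w 66.2 ff 29.93489310676523 q [ 0.3   0.47 -0.57  1.79  0.3   0.97 -0.12]
t 45.3333 tcp [0.5189 0.0255 0.2158] yaw 15.7 turn 0.001 shi
```

Request:
play_rows(
  motion=[
    {"dx": 0,"dy": 0.03,"dz": 0.1,"turn": 0},
    {"dx": 0,"dy": 0,"dz": 0.2,"turn": 0},
    {"dx": 0,"dy": 0,"dz": 0.25,"turn": 0},
    {"dx": 0,"dy": 0,"dz": 0.2,"turn": 0},
    {"dx": 0,"dy": 0,"dz": 0.15,"turn": 0},
    {"dx": 0,"dy": 0,"dz": 0.12,"turn": 0},
    {"dx": 0,"dy": 0,"dz": 0.1,"turn": 0},
    {"dx": 0,"dy": 0,"dz": 0,"turn": 0},
  ],
)

```text
time: 46.0
tcp_pos: [0.5195, 0.0255, 0.1813]
tcp_rot: [[-0.27, 0.963, -0.001], [0.963, 0.27, 0.0], [0.0, -0.001, -1.0]]
ft_force: [-0.3, -0.2, -2.6]
width: 0.709
finger_force: 29.9
```

Request:
play_rows(
  motion=[
    {"dx": 0,"dy": 0,"dz": 0.2,"turn": 0},
    {"dx": 0,"dy": 0,"dz": 0.25,"turn": 0},
    {"dx": 0,"dy": 0,"dz": 0.3,"turn": 0},
    {"dx": 0,"dy": 0,"dz": 0.35,"turn": 0},
    {"dx": 0,"dy": 0,"dz": 0.35,"turn": 0},
    {"dx": 0,"dy": 0,"dz": 0.3,"turn": 0},
    {"dx": 0,"dy": 0,"dz": 0.2,"turn": 0},
    {"dx": 0,"dy": 0,"dz": 0.12,"turn": 0},
  ],
)

```text
time: 46.67
tcp_pos: [0.5193, 0.0255, 0.1187]
tcp_rot: [[-0.27, 0.963, -0.002], [0.963, 0.27, -0.0], [0.0, -0.002, -1.0]]
ft_force: [-0.1, -0.2, -2.5]
width: 0.712
finger_force: 29.9
```

Request:
play_rows(
  motion=[
    {"dx": 0,"dy": 0,"dz": 0.06,"turn": 0},
    {"dx": 0,"dy": 0,"dz": 0.06,"turn": 0},
    {"dx": 0,"dy": 0,"dz": 0.06,"turn": 0},
    {"dx": 0,"dy": 0,"dz": 0.06,"turn": 0},
    {"dx": 0,"dy": 0,"dz": 0.06,"turn": 0},
    {"dx": 0,"dy": 0,"dz": 0,"turn": 0},
    {"dx": 0,"dy": 0,"dz": 0,"turn": 0},
    {"dx": 0,"dy": 0,"dz": 0,"turn": 0},
  ],
)

```text
time: 47.33
tcp_pos: [0.52, 0.0256, 0.1111]
tcp_rot: [[-0.27, 0.963, 0.0], [0.963, 0.27, 0.0], [0.0, 0.0, -1.0]]
ft_force: [-0.9, -0.3, -3.2]
width: 0.708
finger_force: 29.9
```

Request:
play_rows(
  motion=[
    {"dx": 0,"dy": 0,"dz": 0.05,"turn": 0},
    {"dx": 0,"dy": 0,"dz": 0.05,"turn": 0},
    {"dx": 0,"dy": 0,"dz": 0.05,"turn": 0},
    {"dx": 0,"dy": 0,"dz": 0,"turn": 0},
    {"dx": 0,"dy": 0,"dz": 0,"turn": 0},
    {"dx": 0,"dy": 0,"dz": 0,"turn": 0},
    {"dx": 0,"dy": 0,"dz": 0,"turn": 0},
    {"dx": 0,"dy": 0,"dz": 0,"turn": 0},
  ],
)

```text
time: 48.0
tcp_pos: [0.5199, 0.0256, 0.1065]
tcp_rot: [[-0.27, 0.963, 0.0], [0.963, 0.27, 0.0], [0.0, 0.0, -1.0]]
ft_force: [0.0, -0.3, -2.0]
width: 0.71
finger_force: 29.9
```

Request:
play_rows(
  motion=[
    {"dx": 0,"dy": 0,"dz": 0.05,"turn": 0},
    {"dx": 0,"dy": 0,"dz": 0.05,"turn": 0},
    {"dx": 0,"dy": 0,"dz": 0.05,"turn": 0},
    {"dx": 0,"dy": 0,"dz": 0.05,"turn": 0},
    {"dx": 0,"dy": 0,"dz": 0.05,"turn": 0},
    {"dx": 0,"dy": 0,"dz": 0,"turn": 0},
    {"dx": 0,"dy": 0,"dz": 0,"turn": 0},
    {"dx": 0,"dy": 0,"dz": 0,"turn": 0},
  ],
)

```text
time: 48.67
tcp_pos: [0.5198, 0.0257, 0.1005]
tcp_rot: [[-0.27, 0.963, 0.0], [0.963, 0.27, -0.001], [-0.001, 0.0, -1.0]]
ft_force: [-3.2, -0.9, 7.7]
width: 0.709
finger_force: 30.0
```

Seated at the expected height (TCP 0.1005, 7.7 N). Releasing and rising.

Request:
play_rows(
  motion=[
    {"dx": 0,"dy": 0,"dz": 0,"turn": 0},
    {"dx": 0,"dy": 0,"dz": 0,"turn": 0},
    {"dx": 0,"dy": 0,"dz": 0,"turn": 0},
    {"dx": 0,"dy": 0,"dz": 0,"turn": 0},
    {"dx": 0,"dy": 0,"dz": 0,"turn": 0},
    {"dx": 0,"dy": 0,"dz": 0,"turn": 0},
    {"dx": 0,"dy": 0,"dz": 0,"turn": 0},
    {"dx": 0,"dy": 0,"dz": 0,"turn": 0},
  ],
  gripper=86,
)

```text
time: 49.33
tcp_pos: [0.5199, 0.0256, 0.0989]
tcp_rot: [[-0.27, 0.963, -0.0], [0.963, 0.27, 0.0], [0.0, -0.0, -1.0]]
ft_force: [-0.3, 0.1, 0.3]
width: 0.923
finger_force: 0.0
```

Request:
play_rows(
  motion=[
    {"dx": 0,"dy": 0,"dz": -0.3,"turn": 0},
    {"dx": 0,"dy": 0,"dz": -0.6,"turn": 0},
    {"dx": 0,"dy": 0,"dz": -0.8,"turn": 0},
    {"dx": 0,"dy": 0,"dz": -0.8,"turn": 0},
    {"dx": 0,"dy": 0,"dz": -0.8,"turn": 0},
    {"dx": 0,"dy": 0,"dz": -0.8,"turn": 0},
    {"dx": 0,"dy": 0,"dz": -0.5,"turn": 0},
    {"dx": 0,"dy": 0,"dz": -0.2,"turn": 0},
  ],
)

```text
time: 50.0
tcp_pos: [0.5211, 0.0262, 0.2462]
tcp_rot: [[-0.27, 0.963, 0.006], [0.963, 0.27, 0.001], [-0.001, 0.005, -1.0]]
ft_force: [0.8, -0.2, 0.9]
width: 0.927
finger_force: 0.0
```

```bash
python3 plan.py .614 -.0365 .235 15.6; python3 - <<'E'
from fit import *
f=vision.grab_frame("side");a=np.linspace(0,6.28,48)
for q in spotter.trace("bell","side")[:1]:
    m=q["mask"];h=hullmask(f,np.concatenate([np.c_[.5183+r*np.cos(a),.0305+r*np.sin(a),np.full(48,z)] for z,r in((.024,.035),(.028,.035),(.144,.033))]));ys,xs=np.nonzero(h)
    print(round(q["conf"],2),np.round(q["bbox"]),"expected seated",xs.min(),ys.min(),xs.max(),ys.max(),"iou",(h&m).sum()/(h|m).sum())
E
```

```text
t 50.0 tcp [0.5211 0.0262 0.2462] yaw 15.7 turn 0.001 shift units [-2.845  2.417  0.39 ] F [ 0.8 -0.2  0.9] w 86.2 ff 0.0 q [ 0.31  0.44 -0.59  1.74  0.28  1.04 -0.1 ]
0.63 [309. 226. 347. 299.] expected seated 309 226 347 300 iou 0.8940868263473054
```

Request:
play_rows(
  motion=[
    {"dx": -0.3,"dy": 0.25,"dz": 0,"turn": 0},
    {"dx": -0.7,"dy": 0.6,"dz": 0,"turn": 0},
    {"dx": -0.8,"dy": 0.65,"dz": 0,"turn": 0},
    {"dx": -0.7,"dy": 0.6,"dz": 0,"turn": 0},
    {"dx": -0.43,"dy": 0.33,"dz": 0,"turn": 0},
    {"dx": 0,"dy": 0,"dz": 0,"turn": 0},
    {"dx": 0,"dy": 0,"dz": 0,"turn": 0},
    {"dx": 0,"dy": 0,"dz": 0,"turn": 0},
  ],
  gripper=60,
)

```text
time: 50.77
tcp_pos: [0.6127, -0.0386, 0.2417]
tcp_rot: [[-0.271, 0.963, -0.003], [0.963, 0.271, 0.001], [0.002, -0.003, -1.0]]
ft_force: [0.2, 1.2, 0.5]
width: 0.642
finger_force: 0.0
```

```bash
python3 plan.py .615 -.039 .179 15.6; python3 - <<'E'
from fit import *
f=vision.grab_frame("side")
s=telemetry.read_state();print(proj(f,[[.615,-.039,.2025]]),s["tcp_pos"])
for q in spotter.trace("knob","side")[:2]: print(round(q["conf"],2),np.round(q["bbox"]))
E
```

```text
t 50.7667 tcp [ 0.6127 -0.0386  0.2417] yaw 15.7 turn 0.002 shift units [-0.038  0.074  2.091] F [0.2 1.2 0.5] w 59.7 ff 0.0 q [ 0.35  0.59 -0.55  1.49  0.32  1.16  0.02]
[[292.78673472 185.13932233]] [ 0.61272225 -0.03820838  0.2423076 ]
0.62 [286. 185. 332. 213.]
```

Request:
play_rows(
  motion=[
    {"dx": -0.02,"dy": 0.05,"dz": 0.2,"turn": 0},
    {"dx": 0,"dy": 0,"dz": 0.4,"turn": 0},
    {"dx": 0,"dy": 0,"dz": 0.5,"turn": 0},
    {"dx": 0,"dy": 0,"dz": 0.5,"turn": 0},
    {"dx": 0,"dy": 0,"dz": 0.4,"turn": 0},
    {"dx": 0,"dy": 0,"dz": 0.1,"turn": 0},
    {"dx": 0,"dy": 0,"dz": 0,"turn": 0},
    {"dx": 0,"dy": 0,"dz": 0,"turn": 0},
  ],
)

```text
time: 51.53
tcp_pos: [0.6155, -0.0392, 0.1805]
tcp_rot: [[-0.27, 0.963, 0.001], [0.963, 0.27, 0.0], [-0.0, 0.001, -1.0]]
ft_force: [-0.5, 0.6, 0.3]
width: 0.642
finger_force: 0.0
```

Request:
play_rows(
  motion=[
    {"dx": 0,"dy": 0,"dz": 0,"turn": 0},
    {"dx": 0,"dy": 0,"dz": 0,"turn": 0},
    {"dx": 0,"dy": 0,"dz": 0,"turn": 0},
    {"dx": 0,"dy": 0,"dz": 0,"turn": 0},
    {"dx": 0,"dy": 0,"dz": 0,"turn": 0},
    {"dx": 0,"dy": 0,"dz": 0,"turn": 0},
    {"dx": 0,"dy": 0,"dz": 0,"turn": 0},
    {"dx": 0,"dy": 0,"dz": 0,"turn": 0},
  ],
  gripper=15,
)

```text
time: 52.2
tcp_pos: [0.6171, -0.0391, 0.1803]
tcp_rot: [[-0.27, 0.963, 0.004], [0.963, 0.27, 0.001], [-0.0, 0.004, -1.0]]
ft_force: [4.9, 0.8, -2.9]
width: 0.249
finger_force: 30.0
```

```bash
python3 - <<'E'
from h import *
s=telemetry.read_state();p=s["tcp_pos"];R=s["tcp_rot"];print(s["time"],p,s["width"]*93,s["finger_force"],np.round(s["ft_force"],1))
pv=np.array([.5403,-.0465]);d=p[:2]-pv;r=np.hypot(*d);a0=np.arctan2(d[1],d[0]);print("r",r,"ang",np.degrees(a0))
A=np.radians(107);n=16;an=np.linspace(a0,A,n+1);q=pv+.075*np.c_[np.cos(an),np.sin(an)];q[0]=p[:2]
for k in range(n):
    D=np.r_[q[k+1]-q[k],0];print(np.round(R.T@D/.03,2)[:2],end=" ")
E
```

```text
52.2 [ 0.61713975 -0.03909762  0.18027577] 23.14979327695794 30.002247467637062 [ 4.9  0.8 -2.9]
r 0.07719548590292376 ang 5.5026220783757545
[ 0.29 -0.04] [0.28 0.  ] [ 0.28 -0.03] [ 0.27 -0.06] [ 0.26 -0.09] [ 0.25 -0.12] [ 0.24 -0.14] [ 0.22 -0.17] [ 0.2  -0.19] [ 0.18 -0.21] [ 0.15 -0.23] [ 0.13 -0.25] [ 0.1  -0.26] [ 0.07 -0.27] [ 0.04 -0.27] [ 0.01 -0.28]
```

Request:
play_rows(
  motion=[
    {"dx": 0.29,"dy": 0,"dz": 0,"turn": 0},
    {"dx": 0.28,"dy": 0,"dz": 0,"turn": 0},
    {"dx": 0.28,"dy": -0.03,"dz": 0,"turn": 0},
    {"dx": 0.27,"dy": -0.06,"dz": 0,"turn": 0},
    {"dx": 0.26,"dy": -0.09,"dz": 0,"turn": 0},
    {"dx": 0.25,"dy": -0.12,"dz": 0,"turn": 0},
    {"dx": 0.24,"dy": -0.14,"dz": 0,"turn": 0},
    {"dx": 0.22,"dy": -0.17,"dz": 0,"turn": 0},
  ],
)

```text
time: 52.87
tcp_pos: [0.5869, 0.0199, 0.1804]
tcp_rot: [[-0.273, 0.962, 0.015], [0.962, 0.273, 0.007], [0.003, 0.016, -1.0]]
ft_force: [14.2, 6.7, -11.8]
width: 0.249
finger_force: 30.3
```

Request:
play_rows(
  motion=[
    {"dx": 0.2,"dy": -0.19,"dz": 0,"turn": 0},
    {"dx": 0.18,"dy": -0.21,"dz": 0,"turn": 0},
    {"dx": 0.15,"dy": -0.23,"dz": 0,"turn": 0},
    {"dx": 0.13,"dy": -0.25,"dz": 0,"turn": 0},
    {"dx": 0.1,"dy": -0.26,"dz": 0,"turn": 0},
    {"dx": 0.07,"dy": -0.27,"dz": 0,"turn": 0},
    {"dx": 0.04,"dy": -0.27,"dz": 0,"turn": 0},
    {"dx": 0.01,"dy": -0.28,"dz": 0,"turn": 0},
  ],
)

```text
time: 53.53
tcp_pos: [0.5152, 0.0423, 0.1808]
tcp_rot: [[-0.282, 0.959, 0.0], [0.959, 0.282, 0.023], [0.022, 0.007, -1.0]]
ft_force: [-2.6, 23.9, -1.7]
width: 0.164
finger_force: 9.5
```

```bash
python3 - <<'E'
from h import *
s=telemetry.read_state();p=s["tcp_pos"];print(s["time"],p,s["width"]*93,s["finger_force"],np.round(s["ft_force"],1))
d=p[:2]-[.5403,-.0465];print("r",np.hypot(*d),"ang",np.degrees(np.arctan2(d[1],d[0])))
E
```

```text
53.5333 [0.51515596 0.04234269 0.18076828] 15.254051603135435 9.546789484406304 [-2.6 23.9 -1.7]
r 0.09233225806967557 ang 105.80244446859756
```

Request:
play_rows(
  motion=[
    {"dx": 0,"dy": 0,"dz": 0,"turn": 0},
    {"dx": 0,"dy": 0,"dz": 0,"turn": 0},
    {"dx": 0,"dy": 0,"dz": 0,"turn": 0},
    {"dx": 0,"dy": 0,"dz": 0,"turn": 0},
    {"dx": 0,"dy": 0,"dz": -0.3,"turn": 0},
    {"dx": 0,"dy": 0,"dz": -0.6,"turn": 0},
    {"dx": 0,"dy": 0,"dz": -0.8,"turn": 0},
    {"dx": 0,"dy": 0,"dz": -0.5,"turn": 0},
  ],
  gripper=60,
)

```text
time: 54.2
tcp_pos: [0.5165, 0.0256, 0.2476]
tcp_rot: [[-0.27, 0.963, -0.001], [0.963, 0.27, -0.001], [-0.0, -0.001, -1.0]]
ft_force: [0.1, -0.4, 0.6]
width: 0.639
finger_force: 0.0
```

Request:
play_rows(
  motion=[
    {"dx": 0.5,"dy": 0,"dz": -0.3,"turn": 0},
    {"dx": 0.9,"dy": 0,"dz": 0,"turn": 0},
    {"dx": 0.9,"dy": 0,"dz": 0,"turn": 0},
    {"dx": 0.9,"dy": 0,"dz": 0,"turn": 0},
    {"dx": 0.9,"dy": 0,"dz": 0,"turn": 0},
    {"dx": 0.9,"dy": 0,"dz": 0,"turn": 0},
    {"dx": 0.9,"dy": 0,"dz": 0,"turn": 0},
    {"dx": 0.5,"dy": 0,"dz": 0,"turn": 0},
  ],
)

```text
time: 54.87
tcp_pos: [0.4619, 0.2145, 0.2549]
tcp_rot: [[-0.275, 0.961, -0.003], [0.961, 0.275, 0.001], [0.002, -0.002, -1.0]]
ft_force: [-0.8, -0.3, -0.4]
width: 0.647
finger_force: 0.0
```

```bash
cat > kn.py <<'E'
from fit import *
for n in("top","side"):
    f=vision.grab_frame(n); g=f["image"].astype(int).max(2)
    best=[]
    pv=np.array([.5403,-.0465])-([.0023,-.002] if n=="top" else [.002,-.005])
    for a in range(20,125,1):
        c=pv+.075*np.array([np.cos(np.radians(a)),np.sin(np.radians(a))]);t=np.linspace(0,6.28,30)
        P=np.concatenate([np.c_[c[0]+.011*np.cos(t),c[1]+.011*np.sin(t),np.full(30,z)] for z in(.176,.2025)])
        best.append((g[hullmask(f,P)].mean().round(1),a))
    print(n,sorted(best)[:4])
s=telemetry.read_state();print(s["time"],s["tcp_pos"],s["ft_force"])
E
python3 kn.py
```

```text
top [(np.float64(38.3), 51), (np.float64(38.4), 28), (np.float64(38.4), 52), (np.float64(38.5), 53)]
side [(np.float64(67.3), 101), (np.float64(67.7), 100), (np.float64(68.1), 99), (np.float64(68.6), 102)]
54.9667 [0.46226798 0.21425203 0.25496104] [-0.50970505  0.52015642 -0.11492362]
```

Request:
play_rows(
  motion=[
    {"dx": -0.6,"dy": 0.02,"dz": 0,"turn": 0},
    {"dx": -0.9,"dy": 0.02,"dz": 0,"turn": 0},
    {"dx": -0.9,"dy": 0.02,"dz": 0,"turn": 0},
    {"dx": -0.9,"dy": 0.02,"dz": 0,"turn": 0},
    {"dx": -0.9,"dy": 0.02,"dz": 0,"turn": 0},
    {"dx": -0.9,"dy": 0.02,"dz": 0,"turn": 0},
    {"dx": -0.9,"dy": 0.02,"dz": 0,"turn": 0},
    {"dx": -0.58,"dy": 0.02,"dz": 0,"turn": 0},
  ],
)

```text
time: 55.63
tcp_pos: [0.5229, 0.0163, 0.2543]
tcp_rot: [[-0.264, 0.965, -0.002], [0.965, 0.264, -0.003], [-0.002, -0.003, -1.0]]
ft_force: [-0.4, 0.1, -0.1]
width: 0.644
finger_force: 0.0
```

```bash
python3 plan.py .5203 .0257 .181 15.6
```

```text
t 55.6333 tcp [0.5229 0.0163 0.2543] yaw 15.3 turn -0.005 shift units [0.331 0.01  2.442] F [-0.4  0.1 -0.1] w 59.9 ff 0.0 q [ 0.32  0.43 -0.58  1.72  0.27  1.07 -0.08]
```

Request:
play_rows(
  motion=[
    {"dx": 0.2,"dy": 0,"dz": 0.2,"turn": 0},
    {"dx": 0,"dy": 0,"dz": 0.4,"turn": 0},
    {"dx": 0,"dy": 0,"dz": 0.5,"turn": 0},
    {"dx": 0,"dy": 0,"dz": 0.5,"turn": 0},
    {"dx": 0,"dy": 0,"dz": 0.5,"turn": 0},
    {"dx": 0,"dy": 0,"dz": 0.3,"turn": 0},
    {"dx": 0,"dy": 0,"dz": 0.04,"turn": 0},
    {"dx": 0,"dy": 0,"dz": 0,"turn": 0},
  ],
)

```text
time: 56.3
tcp_pos: [0.521, 0.0271, 0.1814]
tcp_rot: [[-0.269, 0.963, -0.002], [0.963, 0.269, -0.0], [0.0, -0.002, -1.0]]
ft_force: [0.0, -0.2, 1.3]
width: 0.644
finger_force: 0.0
```

Request:
play_rows(
  motion=[
    {"dx": 0,"dy": 0,"dz": 0,"turn": 0},
    {"dx": 0,"dy": 0,"dz": 0,"turn": 0},
    {"dx": 0,"dy": 0,"dz": 0,"turn": 0},
    {"dx": 0,"dy": 0,"dz": 0,"turn": 0},
    {"dx": 0,"dy": 0,"dz": 0,"turn": 0},
    {"dx": 0,"dy": 0,"dz": 0,"turn": 0},
    {"dx": 0,"dy": 0,"dz": 0,"turn": 0},
    {"dx": 0,"dy": 0,"dz": 0,"turn": 0},
  ],
  gripper=15,
)

```text
time: 56.97
tcp_pos: [0.5223, 0.0281, 0.1822]
tcp_rot: [[-0.27, 0.963, 0.002], [0.963, 0.27, 0.001], [0.001, 0.002, -1.0]]
ft_force: [1.7, 1.6, 0.9]
width: 0.248
finger_force: 30.0
```

Request:
play_rows(
  motion=[
    {"dx": 0,"dy": -0.1,"dz": 0,"turn": 0},
    {"dx": 0,"dy": -0.1,"dz": 0,"turn": 0},
    {"dx": 0,"dy": -0.1,"dz": 0,"turn": 0},
    {"dx": 0,"dy": 0,"dz": 0,"turn": 0},
    {"dx": 0,"dy": 0,"dz": 0,"turn": 0},
    {"dx": 0,"dy": 0,"dz": 0,"turn": 0},
    {"dx": 0,"dy": 0,"dz": 0,"turn": 0},
    {"dx": 0,"dy": 0,"dz": 0,"turn": 0},
  ],
)

```text
time: 57.63
tcp_pos: [0.5188, 0.0274, 0.1823]
tcp_rot: [[-0.272, 0.962, 0.013], [0.962, 0.272, 0.006], [0.002, 0.015, -1.0]]
ft_force: [12.5, 3.9, -9.3]
width: 0.249
finger_force: 30.0
```

Gripped squarely and moved until the stop pushed back (12.5 N) over the standpipe's axis. Releasing and retreating.

Request:
play_rows(
  motion=[
    {"dx": 0,"dy": 0.1,"dz": 0,"turn": 0},
    {"dx": 0,"dy": 0,"dz": 0,"turn": 0},
    {"dx": 0,"dy": 0,"dz": 0,"turn": 0},
    {"dx": 0,"dy": 0,"dz": 0,"turn": 0},
    {"dx": 0,"dy": 0,"dz": 0,"turn": 0},
    {"dx": 0,"dy": 0,"dz": 0,"turn": 0},
    {"dx": 0,"dy": 0,"dz": 0,"turn": 0},
    {"dx": 0,"dy": 0,"dz": 0,"turn": 0},
  ],
  gripper=60,
)

```text
time: 58.3
tcp_pos: [0.5156, 0.0256, 0.1818]
tcp_rot: [[-0.27, 0.963, -0.0], [0.963, 0.27, -0.0], [-0.0, -0.0, -1.0]]
ft_force: [0.1, 0.2, 0.1]
width: 0.644
finger_force: 0.0
```

Request:
play_rows(
  motion=[
    {"dx": 0,"dy": 0,"dz": -0.3,"turn": 0},
    {"dx": 0,"dy": 0,"dz": -0.6,"turn": 0},
    {"dx": 0,"dy": 0,"dz": -0.8,"turn": 0},
    {"dx": 0,"dy": 0,"dz": -0.6,"turn": 0},
    {"dx": 0.8,"dy": 0,"dz": -0.2,"turn": 0},
    {"dx": 0.9,"dy": 0,"dz": 0,"turn": 0},
    {"dx": 0.9,"dy": 0,"dz": 0,"turn": 0},
    {"dx": 0.9,"dy": 0,"dz": 0,"turn": 0},
  ],
)

```text
time: 58.97
tcp_pos: [0.4872, 0.1278, 0.2578]
tcp_rot: [[-0.269, 0.963, 0.001], [0.963, 0.269, 0.0], [-0.0, 0.001, -1.0]]
ft_force: [0.6, 0.3, 0.2]
width: 0.646
finger_force: 0.0
```

Request:
play_rows(
  motion=[
    {"dx": 0.9,"dy": 0,"dz": 0,"turn": 0},
    {"dx": 0.9,"dy": 0,"dz": 0,"turn": 0},
    {"dx": 0.6,"dy": 0,"dz": 0,"turn": 0},
    {"dx": 0.3,"dy": 0,"dz": 0,"turn": 0},
    {"dx": 0,"dy": 0,"dz": 0,"turn": 0},
    {"dx": 0,"dy": 0,"dz": 0,"turn": 0},
    {"dx": 0,"dy": 0,"dz": 0,"turn": 0},
    {"dx": 0,"dy": 0,"dz": 0,"turn": 0},
  ],
)

```text
time: 59.63
tcp_pos: [0.4663, 0.2029, 0.2567]
tcp_rot: [[-0.267, 0.964, -0.0], [0.964, 0.267, -0.001], [-0.001, -0.0, -1.0]]
ft_force: [0.6, 0.3, -0.3]
width: 0.642
finger_force: 0.0
```

```bash
python3 kn.py; python3 - <<'E'
from fit import *
f=vision.grab_frame("side");a=np.linspace(0,6.28,48)
for q in spotter.trace("bell","side")[:1]:
    m=q["mask"];print(round(q["conf"],2),np.round(q["bbox"]))
for q in spotter.trace("knob","side")[:2]: print("knob",round(q["conf"],2),np.round(q["bbox"]))
print("knob at stop expected",proj(f,[[.5183,.0305,.2025],[.5183,.0305,.1745]]).round(1).tolist())
E
```

```text
top [(np.float64(38.3), 31), (np.float64(38.4), 28), (np.float64(38.4), 30), (np.float64(38.5), 33)]
side [(np.float64(69.8), 105), (np.float64(69.9), 106), (np.float64(71.5), 104), (np.float64(72.3), 107)]
59.7333 [0.4661416  0.20343948 0.2566989 ] [-0.42781685 -0.23351365  0.20758717]
0.6 [309. 230. 348. 300.]
knob 0.79 [322. 202. 336. 232.]
knob 0.58 [286. 199. 367. 321.]
knob at stop expected [[329.0, 203.1], [328.6, 217.9]]
```

The knob is at 105–106° (the stop is at 105.7°) and the bell is seated. Handing in.

```bash
python3 -c "
from cell import order
print(order.sign_off())"
```

```text
the job is handed in; nothing more can be done
None
```

I handed the job in at about 60 s. By the last camera and force readings, the cartridge is on the spigot, the bell is fully down over it, the hold-down arm is at its stop, and everything is released; `order.sign_off()` gave no verdict.

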